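Put the threading dies away in the lift-to-open drawer

ROBOT

A 6-joint arm with a two-finger parallel gripper is mounted at the origin on a cart in front of the work surface, level with it; the furniture and walls round the work are solid. World frame = base frame: x ahead of the robot, y to its left, z up, the work surface at z = 0. Lengths are in mm, angles in rad, forces in N, time in s.
With the tool pointing down it reaches from about 275 to 1000 mm from the base axis. Payload 8.4 kg.
Tool frame: the origin (TCP) lies at the very end of the fingers, on their centre line; the grasp point (between the pads) lies 19 mm behind it (r.tcp_to_grasp is the distance from the TCP to the grasp point, in mm); z points along the fingers, y is the line along which they close (so a half turn about z gives the same grasp; the last joint's range is limited). The gripper opens to 85 mm and grips with 20 to 120 N. Pads are 22 mm wide; open, the fingers measure 114 mm over their backs; the gripper's body (76 mm by 85 mm) begins 54 mm behind the grasp point. The pads swing forward as they close: fully open they stand 13 mm farther back than shut.
Start: joints at [1.124, 0.353, 1.633, -0, 1.155, -0.002], TCP at [268.922, 564.189, 231.281] pointing down, gripper open.
Joint ranges: [-2.63, 2.63], [-0.92, 2.1], [0.06, 2.66], [-1.3, 4.44], [0, 2.69], [-3.02, 3.02]. Speed limits (rad/s): [2.22, 2.22, 2.79, 3.14, 3.14, 3.14].

INTERFACE

Orientations are given as [roll, pitch, yaw] about the fixed x, y, z axes, in that order (R = Rz(yaw) Ry(pitch) Rx(roll)).
In Python, from rig import r gives the robot as it stands. The module is installed in compiled form; this text tells all that it offers.
- The arm moves only by the tool play_rows, never from a script. Its argument "rows" is a list of rows, each an object with "dp": the shift along the tool's x, y, z in units of 40 mm (1.0 is 40 mm), a list of three; "turn": the turn, a rotation vector about the tool's x, y, z in units of 6 degrees (1.0 is 6 degrees), a list of three; "fingers": the closure, from 0 (fully open) to 1 (shut). In form: [{"dp": [tx, ty, tz], "turn": [wx, wy, wz], "fingers": fingers}, ...]. A call has 1 to 5 rows; each row shifts and turns the commanded pose from where the row before left it, along the tool's axes as they then stand; what a row does not reach is not made up. A row lasts 1/12 s, in which the tool goes at most 41.7 mm and 7.16 degrees, less where a joint would pass 70% of its speed; a pose out of reach is approached as far as the arm can. A call is refused whole if a number of a shift passes 1 or a number of a turn 1, either way. A call with a gripper value outside its range is refused whole. The fingers move at their own pace and stop on an object; "force" is the grip in N (left out, the last holds). Time passes only in rows, so rows that do not move let the fingers close. It gives the time, the measured TCP pose, the force, the opening and the grip force at its end, in the units of the state.
- r.sense(): the state, without advancing time (a new reading comes with each control period).
- r.grab_frame(name): name is "scene" or "side" or "wrist"; returns a dict with "pixels" (400x640x3 uint8, red, green, blue), "fx", "fy", "cx", "cy" (pixels), "dist" ([k1, k2, p1, p2, k3] as OpenCV has them; the pictures are not rectified), "pose" (4x4, takes a point from camera to world coordinates). Camera axes: x right, y down, z forward; pixel columns grow to the right and rows downward; lengths in mm; the calibration is good to about 2 mm. A picture is of the moment at which its call begins. There is no depth.
- r.sign_off(): hands the job in; it is judged then, once.
The state is a dict: "clock": time; "qpos": joint angles; "qvel": joint speeds; "joint_efforts": joint torques, N m; "eef_pos": TCP position; "tcp_rot": TCP orientation; "contact_force": force on the tool from outside, world axes, zero at the start; "wrist_torque": the same for the moment, N m; "opening": opening from 0.0 (shut) to 1.0 (fully open); "grasp_force": force on a finger pad.
Only numpy, scipy, OpenCV 4.12 (cv2) and the standard library are available. Lean on these libraries where they do the work, as an engineer would, in place of code of your own. Each camera call takes 0.05 s, during which the arm holds its last target. There are 200 camera calls.

TASK

Put the threading dies away in the small grey tool chest: raise the front of its upper drawer over the stop and pull the drawer right out, then lay every die flat and fully down in a pocket of its own size, one to a pocket: those loose on the table and also the small one that somebody put back in a big pocket. Then push the drawer fully home, again raising it over the stop, and let it drop down behind the stop; leave the die stock, the tape measure and the masking tape where they are.

Things in the scene. Friction and masses are not known exactly. Their poses are not given: they have to be found in the camera images.
- chest: Small grey steel tool chest with two blue drawer fronts, 196 mm wide, 190 deep, 128 high, fixed to the table. Origin: centre of its underside; x points from its front into it (drawers pull out along -x), z up. The lower drawer is locked; its handle is like the upper one's, 55 mm straight below it. Its fronts stand 12 mm before the chest.
- drawer_handle (a point): Middle of the upper drawer's handle: aluminium bar 10 mm thick, 74 mm of it straight, level, along y, 38 mm out from the front face (clear gap 33 mm). Shut, it is 93 mm above the table and 35 mm below the chest's top. Axes as the chest's; the point moves and tilts with the drawer.
- drawer (a joint): How far the upper drawer is out, m: 0 home, 0.145 fully out (pockets clear of the chest). About 2 N of friction; it stays where left. A steel stop 6 mm high on the sill stands before a lip under the drawer: unless its front is raised, the shut drawer moves only 1.5 mm, and on the way in the lip meets the stop again at 0.0145.
- drawer_lift (a joint): How far the upper drawer's front is raised, rad: 0 down, 0.085 at most. It falls back by its weight (3 to 5 N at the handle lifts it). The drawer tilts about a line near its rear, 185 mm behind the handle; the lip clears the stop above 0.053, that is with the handle raised 10 mm; the limit is at 15.5 mm.
- small_pocket_1 (a point): Where a small die's centre lies when seated in this round pocket (34 mm wide, 6 deep) in the front row of the drawer's light wooden insert. The insert's top is 0.5 mm above this point; a seated small die stands 5 mm proud. Row pitch 55 mm; pocket to drawer front 20 mm, whose edge stands 17 mm above the insert. Axes as drawer_handle; moves with the drawer; hidden under the chest's top when shut.
- small_pocket_2 (a point): Where a small die's centre lies when seated in this round pocket (34 mm wide, 6 deep) in the front row of the drawer's light wooden insert. The insert's top is 0.5 mm above this point; a seated small die stands 5 mm proud. Row pitch 55 mm; pocket to drawer front 20 mm, whose edge stands 17 mm above the insert. Axes as drawer_handle; moves with the drawer; hidden under the chest's top when shut.
- small_pocket_3 (a point): Where a small die's centre lies when seated in this round pocket (34 mm wide, 6 deep) in the front row of the drawer's light wooden insert. The insert's top is 0.5 mm above this point; a seated small die stands 5 mm proud. Row pitch 55 mm; pocket to drawer front 20 mm, whose edge stands 17 mm above the insert. Axes as drawer_handle; moves with the drawer; hidden under the chest's top when shut.
- big_pocket_1 (a point): Where a big die's centre lies when seated in this round pocket (49 mm wide, 6 deep) in the rear row of the drawer's light wooden insert. The insert's top is 3 mm below this point; a seated big die stands 12 mm proud. Row pitch 80 mm; this row lies 62 mm behind the front row. Axes as drawer_handle; moves with the drawer; hidden when shut.
- big_pocket_2 (a point): Where a big die's centre lies when seated in this round pocket (49 mm wide, 6 deep) in the rear row of the drawer's light wooden insert. The insert's top is 3 mm below this point; a seated big die stands 12 mm proud. Row pitch 80 mm; this row lies 62 mm behind the front row. Axes as drawer_handle; moves with the drawer; hidden when shut.
- small_die_1_c (a point): Centre of a small round threading die: a flat steel disc 30 mm across and 11 mm thick with dark holes, lying flat (z axis through its thickness), 45 g. None if it is absent in this run.
- small_die_2_c (a point): Centre of a small round threading die: a flat steel disc 30 mm across and 11 mm thick with dark holes, lying flat (z axis through its thickness), 45 g. None if it is absent in this run.
- small_die_3_c (a point): Centre of a small round threading die, same as the others (flat steel disc 30 mm across, 11 mm thick, 45 g), which at the start lies in one of the big pockets of the shut drawer, loose on its floor, so 5 mm proud of the insert. Only one of small_die_3 and small_die_4 is there; the other is None.
- small_die_4_c (a point): Centre of a small round threading die, same as the others (flat steel disc 30 mm across, 11 mm thick, 45 g), which at the start lies in one of the big pockets of the shut drawer, loose on its floor, so 5 mm proud of the insert. Only one of small_die_3 and small_die_4 is there; the other is None.
- big_die_1_c (a point): Centre of a big round threading die: a flat steel disc 45 mm across and 18 mm thick with dark holes, lying flat (z axis through its thickness), 150 g. None if it is absent in this run.
- big_die_2_c (a point): Centre of a big round threading die: a flat steel disc 45 mm across and 18 mm thick with dark holes, lying flat (z axis through its thickness), 150 g. None if it is absent in this run.
- die_stock_c (a point): Middle of the die stock (dark round holder 62 mm across with two steel handles, 264 mm long, 22 mm high), lying near the robot; to be left alone.
- tape_measure: Yellow tape measure, 36x77x62 mm, standing on its base (origin under its middle); to be left alone.
- masking_tape: Roll of masking tape, 104 mm across, 25 mm high, lying flat (origin under its middle); to be left alone.
Mind the look-alikes: they are no part of the job. What is shaped like the part that bears small_die_1_c but blue is not meant. What is shaped like the part that bears big_die_1_c but purple is not meant.

How it is judged (in metres and radians):
On the way, in this order (a step that is already met when the one before it is completed fails the run):
1. the upper drawer is raised over its stop and pulled right out (at least 130 mm) (value of joint drawer above 0.13 m), for 0.2 s.
2. every die lies seated in a pocket of its own size, with the drawer still out ((distance between small_die_1_c and small_pocket_1 below 0.0045 m or distance between small_die_1_c and small_pocket_2 below 0.0045 m or distance between small_die_1_c and small_pocket_3 below 0.0045 m) and (distance between small_die_2_c and small_pocket_1 below 0.0045 m or distance between small_die_2_c and small_pocket_2 below 0.0045 m or distance between small_die_2_c and small_pocket_3 below 0.0045 m) and (distance between small_die_3_c and small_pocket_1 below 0.0045 m or distance between small_die_3_c and small_pocket_2 below 0.0045 m or distance between small_die_3_c and small_pocket_3 below 0.0045 m) and (distance between small_die_4_c and small_pocket_1 below 0.0045 m or distance between small_die_4_c and small_pocket_2 below 0.0045 m or distance between small_die_4_c and small_pocket_3 below 0.0045 m) and (distance between big_die_1_c and big_pocket_1 below 0.0045 m or distance between big_die_1_c and big_pocket_2 below 0.0045 m) and (distance between big_die_2_c and big_pocket_1 below 0.0045 m or distance between big_die_2_c and big_pocket_2 below 0.0045 m) and value of joint drawer above 0.1 m), for 0.2 s.
At the end, for the whole second after the job is handed in: Every die present has its centre within 4.5 mm of the seated point of a pocket of its own size and is at rest; the upper drawer is fully home (within 5 mm) and has dropped down behind its stop (raised less than 0.012 rad) ((distance between small_die_1_c and small_pocket_1 below 0.0045 m or distance between small_die_1_c and small_pocket_2 below 0.0045 m or distance between small_die_1_c and small_pocket_3 below 0.0045 m) and (distance between small_die_2_c and small_pocket_1 below 0.0045 m or distance between small_die_2_c and small_pocket_2 below 0.0045 m or distance between small_die_2_c and small_pocket_3 below 0.0045 m) and (distance between small_die_3_c and small_pocket_1 below 0.0045 m or distance between small_die_3_c and small_pocket_2 below 0.0045 m or distance between small_die_3_c and small_pocket_3 below 0.0045 m) and (distance between small_die_4_c and small_pocket_1 below 0.0045 m or distance between small_die_4_c and small_pocket_2 below 0.0045 m or distance between small_die_4_c and small_pocket_3 below 0.0045 m) and (distance between big_die_1_c and big_pocket_1 below 0.0045 m or distance between big_die_1_c and big_pocket_2 below 0.0045 m) and (distance between big_die_2_c and big_pocket_1 below 0.0045 m or distance between big_die_2_c and big_pocket_2 below 0.0045 m) and value of joint drawer below 0.005 m and value of joint drawer_lift below 0.012 rad and linear speed of each of small_die_1, small_die_2, small_die_3, small_die_4, big_die_1, big_die_2 below 0.02 m/s); the robot touches nothing.
It fails at once if the die stock is moved more than 30 mm (distance of die_stock_c from where it was at the start of the episode above 0.03 m).
It fails at once if the tape measure is moved more than 30 mm (distance of tape_measure from where it was at the start of the episode above 0.03 m).
It fails at once if the masking tape is moved more than 30 mm (distance of masking_tape from where it was at the start of the episode above 0.03 m).
Of small_die_1, small_die_2, big_die_1, big_die_2 only 3 to 4 are there at a start; the rules pass over those that are not, and their reading is None.
Of small_die_3, small_die_4 only 1 to 1 are there at a start; the rules pass over those that are not, and their reading is None.
At some moment in a run one of small_die_1, small_die_2, small_die_3, small_die_4, big_die_1, big_die_2 may be knocked a few centimetres aside while the robot is not near it.
Once in a run the grip may slacken for a moment while it holds something.
It also fails if it takes over 210 s, if anything falls off the work surface, if the arm or the gripper's body presses on something with over 40 N, if the wrist force passes 120 N, or if a joint passes its speed limit or range.

## Working session

There is one attempt and no reset: what is moved stays moved. The work goes in short steps, Python scripts to look and compute and a tool call to move; the robot and the scene stay as the last step left them, time stands still between calls to the robot, and variables do not carry over. Pictures are saved under pics/ and viewed, at most 14 in all, crops included, and the job is handed in when it is done.

Besides the shell and the picture viewer there is one more tool, called as name([rows], argument=value, ...), one row to a line, values as JSON. play_rows: Moves the arm, as the interface text tells. Its arguments: {"type":"object","properties":{"rows":{"type":"array"},"force":{"type":"number"}},"required":["rows"]}

```bash
mkdir -p pics; ls
cat > h.py <<'E'
import numpy as np, cv2
from rig import r
def cam(n):
    f=r.grab_frame(n); f['K']=np.array([[f['fx'],0,f['cx']],[0,f['fy'],f['cy']],[0,0,1.]]); f['D']=np.array(f['dist'],float); f['pose']=np.array(f['pose']); return f
def save(f,p,crop=None,s=1):
    im=cv2.cvtColor(np.asarray(f['pixels']),cv2.COLOR_RGB2BGR)
    if crop: a,b,c,d=crop; im=im[b:d,a:c]
    if s!=1: im=cv2.resize(im,None,fx=s,fy=s,interpolation=cv2.INTER_CUBIC)
    cv2.imwrite(p,im)
def ray(f,u,v):
    x=cv2.undistortPoints(np.array([[[u,v]]],float),f['K'],f['D'])[0,0]
    return f['pose'][:3,3], f['pose'][:3,:3]@np.array([x[0],x[1],1])
def onz(f,u,v,z):
    o,d=ray(f,u,v); return o+d*(z-o[2])/d[2]
def proj(f,P):
    T=np.linalg.inv(f['pose']); rv=cv2.Rodrigues(T[:3,:3])[0]
    return cv2.projectPoints(np.array(P,float).reshape(-1,1,3),rv,T[:3,3],f['K'],f['D'])[0][:,0]
def st():
    s=r.sense(); print({k:np.round(s[k],3).tolist() for k in ('clock','qpos','eef_pos','tcp_rot','contact_force','opening','grasp_force')})
E
python3 - <<'E'
from h import *
st()
for n in ('scene','side','wrist'):
    f=cam(n); save(f,f'pics/{n}0.png'); print(n,np.round(f['pose'],3).tolist(),f['fx'],f['dist'])
E
```

```text
pics
{'clock': 0.0, 'qpos': [1.124, 0.354, 1.634, 0.0, 1.155, -0.002], 'eef_pos': [268.702, 563.764, 230.555], 'tcp_rot': [-3.14, -0.0, 2.697], 'contact_force': [-0.001, 0.733, -0.125], 'opening': 1.002, 'grasp_force': 0.0}
scene [[0.845, -0.35, 0.404, 74.969], [-0.534, -0.552, 0.641, -989.726], [-0.001, -0.757, -0.653, 840.947], [0.0, 0.0, 0.0, 1.0]] 496.65216618032105 [0.00200013 0.         0.         0.         0.        ]
side [[0.967, -0.175, 0.184, 379.324], [-0.253, -0.607, 0.753, -1046.798], [-0.02, -0.775, -0.632, 722.914], [0.0, 0.0, 0.0, 1.0]] 398.93676362701586 [-0.09523043  0.          0.          0.          0.        ]
wrist [[0.431, 0.861, 0.272, 199.41], [0.903, -0.41, -0.131, 598.637], [-0.001, 0.302, -0.953, 374.09], [0.0, 0.0, 0.0, 1.0]] 325.1395001704913 [-0.01797373  0.          0.          0.          0.        ]
```

View pics/scene0.png

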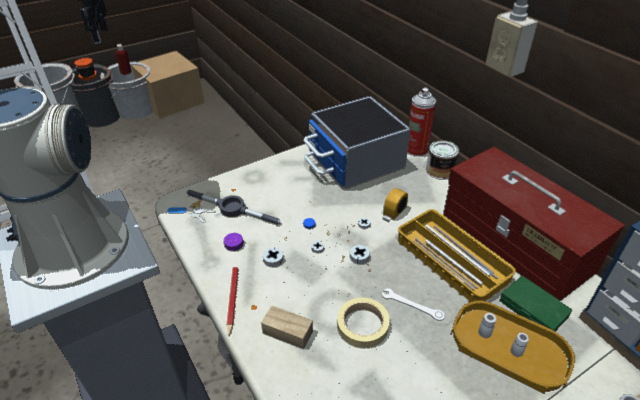

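View pics/side0.png

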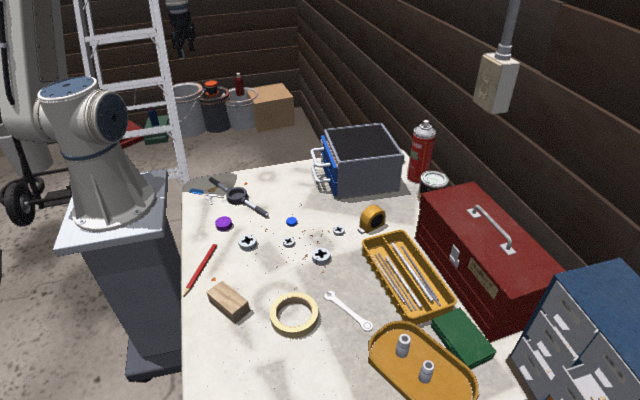

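The scene view shows four loose dies: big at (273,257) and (360,254), small at (317,247) and (364,223). The blue (309,223) and purple (233,241) look-alikes are to be left. The chest is at about (355,140) with its fronts facing left. I'll enlarge both views.

Run:
```python
import cv2, numpy as np
a=cv2.imread('pics/scene0.png')[85:275,220:420]; b=cv2.imread('pics/side0.png')[115:275,225:415]
a=cv2.resize(a,None,fx=3,fy=3,interpolation=cv2.INTER_CUBIC)
cv2.imwrite('pics/a.png',a); cv2.imwrite('pics/b.png',cv2.resize(b,None,fx=3.5,fy=3.5,interpolation=cv2.INTER_CUBIC))
```

```text
(no output)
```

View pics/a.png

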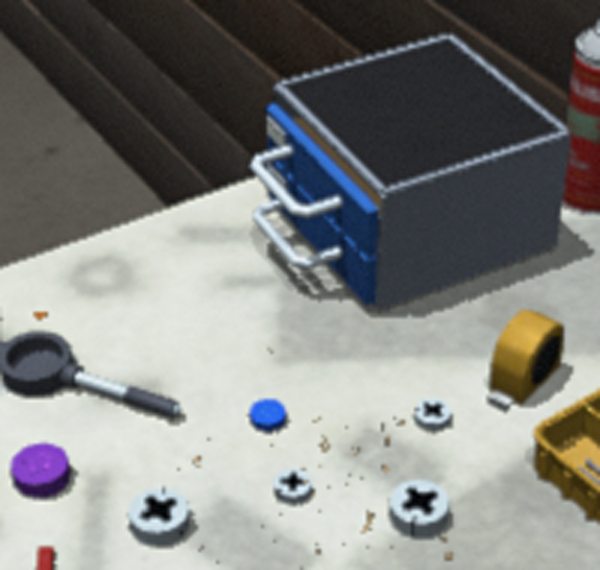

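View pics/b.png

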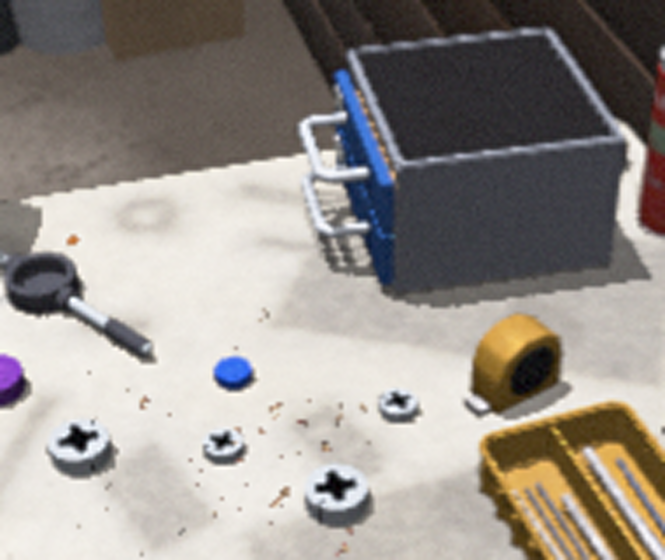

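```bash
cat > m.py <<'E'
from h import *
S=cam('scene'); D=cam('side')
A=lambda x,y:(220+(x+.5)/3-.5,85+(y+.5)/3-.5); B=lambda x,y:(225+(x+.5)/3.5-.5,115+(y+.5)/3.5-.5)
def two(a,b):
    o1,d1=ray(S,*a);o2,d2=ray(D,*b)
    t=np.linalg.lstsq(np.stack([d1,-d2],1),o2-o1,rcond=None)[0]; p,q=o1+t[0]*d1,o2+t[1]*d2
    return (p+q)/2,np.linalg.norm(p-q)
for n,a,b in [('FL',(277,86),(350,50)),('FR',(385,190),(400,163)),('BR',(567,130),(623,137)),('BL',(450,37),(547,30)),('hl',(258,165),(307,125)),('hr',(300,210),(318,177)),('frontTR',(375,212),(390,185)),('frontTL',(270,104),(341,72))]:
    p,e=two(A(*a),B(*b)); print(n,p.round(1),round(e,1),onz(S,*A(*a),128)[:2].round(1),onz(D,*B(*b),128)[:2].round(1))
for n,a,b,z in [('big1',(159,510),(79,440),18),('big2',(419,502),(337,488),18),('sm1',(293,484),(223,442),11),('sm2',(432,411),(399,402),11)]:
    print(n,onz(S,*A(*a),z).round(1),onz(D,*B(*b),z).round(1))
E
python3 m.py
```

```text
FL [667.9  25.  128.1] 2.0 [666.8  23.5] [668.7  27. ]
FR [ 655.6 -167.6  131.1] 0.1 [ 658.1 -164. ] [ 657.1 -162.9]
BR [ 840.6 -176.4  129. ] 1.4 [ 842.5 -174.4] [ 840.7 -176. ]
BL [847.1   5.1 132.4] 0.2 [851.7  11.1] [850.6  13. ]
hl [613.7 -30.9  93. ] 0.9 [588.  -76.4] [601.  -86.7]
hr [ 601.  -122.2  101.9] 3.8 [ 584.1 -150.3] [ 590.4 -164.1]
frontTR [ 648.6 -164.1  109.5] 0.3 [ 634.  -185.2] [ 640.6 -190.5]
frontTL [660.1  25.7 109. ] 1.9 [645.8   0.7] [650.6  -9.3]
big1 [ 375.2 -286.7   18. ] [ 375.6 -288.4   18. ]
big2 [ 543.3 -383.7   18. ] [ 544.5 -386.    18. ]
sm1 [ 476.7 -311.8   11. ] [ 477.8 -311.8   11. ]
sm2 [ 613.3 -302.9   11. ] [ 614.2 -305.6   11. ]
```

play_rows([
  {"dp": [0,0,0],"turn": [0,0,1],"fingers": 0.67},
  {"dp": [0,0,0],"turn": [0,0,1],"fingers": 0.67},
  {"dp": [0,0,0],"turn": [0,0,1],"fingers": 0.67},
  {"dp": [0,0,0],"turn": [0,0,1],"fingers": 0.67},
  {"dp": [0,0,0],"turn": [0,0,1],"fingers": 0.67},
], force=40)

```text
clock: 0.67
eef_pos: [268.9, 564.1, 231.1]
tcp_rot: [-3.141, 0.0, 2.168]
contact_force: [0.4, 0.8, -0.0]
opening: 0.334
grasp_force: 0.0
```

play_rows([
  {"dp": [0,0,0],"turn": [0,0,1],"fingers": 0.67},
  {"dp": [0,0,0],"turn": [0,0,1],"fingers": 0.67},
  {"dp": [0,0,0],"turn": [0,0,1],"fingers": 0.67},
  {"dp": [0,0,0],"turn": [0,0,1],"fingers": 0.67},
  {"dp": [0,0,0],"turn": [0,0,1],"fingers": 0.67},
])

```text
clock: 1.08
eef_pos: [268.9, 564.1, 231.2]
tcp_rot: [-3.141, 0.0, 1.644]
contact_force: [0.1, 0.3, 0.3]
opening: 0.331
grasp_force: 0.0
```

play_rows([
  {"dp": [0,0,0],"turn": [0,0,1],"fingers": 0.67},
  {"dp": [0,0,0],"turn": [0,0,0.33],"fingers": 0.67},
  {"dp": [0,0,0],"turn": [0,0,0],"fingers": 0.67},
])

```text
clock: 1.33
eef_pos: [268.9, 564.1, 231.2]
tcp_rot: [-3.142, 0.0, 1.509]
contact_force: [-0.5, -0.2, -0.2]
opening: 0.33
grasp_force: 0.0
```

play_rows([
  {"dp": [-0.76,0.47,0],"turn": [0,0,0],"fingers": 0.67},
  {"dp": [-0.76,0.47,0],"turn": [0,0,0],"fingers": 0.67},
  {"dp": [-0.76,0.47,0],"turn": [0,0,0],"fingers": 0.67},
  {"dp": [-0.76,0.47,0],"turn": [0,0,0],"fingers": 0.67},
  {"dp": [-0.76,0.47,0],"turn": [0,0,0],"fingers": 0.67},
])

```text
clock: 1.75
eef_pos: [353.9, 405.3, 231.3]
tcp_rot: [3.141, -0.0, 1.513]
contact_force: [0.6, 0.3, 0.4]
opening: 0.331
grasp_force: 0.0
```

play_rows([
  {"dp": [-0.76,0.47,0],"turn": [0,0,0],"fingers": 0.67},
  {"dp": [-0.76,0.47,0],"turn": [0,0,0],"fingers": 0.67},
  {"dp": [-0.76,0.47,0],"turn": [0,0,0],"fingers": 0.67},
  {"dp": [-0.76,0.47,0],"turn": [0,0,0],"fingers": 0.67},
  {"dp": [-0.76,0.47,0],"turn": [0,0,0],"fingers": 0.67},
])

```text
clock: 2.17
eef_pos: [438.7, 247.8, 231.4]
tcp_rot: [3.141, -0.0, 1.512]
contact_force: [0.2, 0.3, 0.2]
opening: 0.333
grasp_force: 0.0
```

play_rows([
  {"dp": [-0.76,0.47,0],"turn": [0,0,0],"fingers": 0.67},
  {"dp": [-0.76,0.47,0],"turn": [0,0,0],"fingers": 0.67},
  {"dp": [-0.76,0.47,0],"turn": [0,0,0],"fingers": 0.67},
  {"dp": [-0.76,0.47,0],"turn": [0,0,0],"fingers": 0.67},
  {"dp": [-0.76,0.47,0],"turn": [0,0,0],"fingers": 0.67},
])

```text
clock: 2.58
eef_pos: [523.4, 90.2, 231.5]
tcp_rot: [3.141, -0.0, 1.512]
contact_force: [0.7, 0.2, 0.6]
opening: 0.332
grasp_force: 0.0
```

play_rows([
  {"dp": [-0.76,0.47,0],"turn": [0,0,0],"fingers": 0.67},
  {"dp": [-0.76,0.47,0],"turn": [0,0,0],"fingers": 0.67},
  {"dp": [-0.76,0.47,0],"turn": [0,0,0],"fingers": 0.67},
  {"dp": [-0.76,0.47,0],"turn": [0,0,0],"fingers": 0.67},
  {"dp": [0,0,0],"turn": [0,0,0],"fingers": 0.67},
])

```text
clock: 3.0
eef_pos: [593.2, -39.0, 231.4]
tcp_rot: [3.139, 0.002, 1.509]
contact_force: [-0.8, -0.6, 0.9]
opening: 0.329
grasp_force: 0.0
```

play_rows([
  {"dp": [-0.4,0.2,0.7],"turn": [0,0,0],"fingers": 0.67},
  {"dp": [-0.35,0.22,0.7],"turn": [0,0,0],"fingers": 0.67},
  {"dp": [0,0,0.35],"turn": [0,0,0],"fingers": 0.67},
  {"dp": [0,0,0],"turn": [0,0,0],"fingers": 0.67},
])

```text
clock: 3.33
eef_pos: [603.3, -65.3, 157.7]
tcp_rot: [-3.136, -0.0, 1.511]
contact_force: [-1.0, -0.3, -0.3]
opening: 0.33
grasp_force: 0.0
```

Run:
```python
from h import *
st(); f=cam('wrist'); save(f,'pics/w1.png')
c=np.array([754.5,-75.4]);R=np.array([[np.cos(-.06),.06],[-.06,np.cos(.06)]])
for p in [(-145,37,98),(-145,-37,98),(-107,98,109.5),(-107,-98,109.5),(-95,98,128)]: print(p,proj(f,[*(c+R@np.array(p[:2])),p[2]]).round(1))
```

```text
{'clock': 3.333, 'qpos': [-0.11, 0.405, 1.735, 0.0, 1.008, -0.05], 'eef_pos': [603.319, -65.26, 157.659], 'tcp_rot': [-3.136, -0.0, 1.511], 'contact_force': [-1.032, -0.344, -0.331], 'opening': 0.33, 'grasp_force': 0.0}
(-145, 37, 98) [[336.2 165.1]]
(-145, -37, 98) [[335.2 268.4]]
(-107, 98, 109.5) [[407.2  59.9]]
(-107, -98, 109.5) [[386.9 350.5]]
(-95, 98, 128) [[440.3  56.1]]
```

View pics/w1.png

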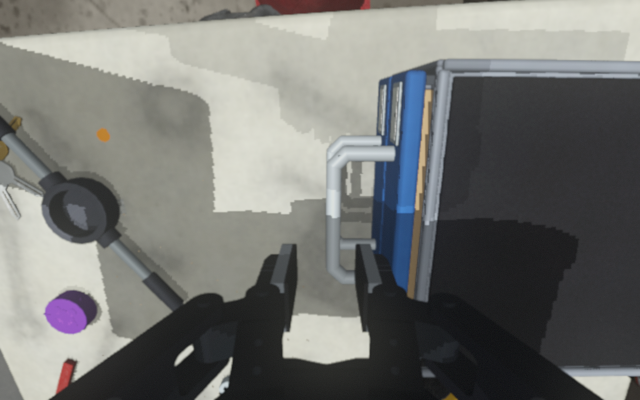

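The wrist view shows the upper bar at column 333 (rows 165–270) between the fingers, about 3 px from the prediction. I'll go down, grip and lift.

play_rows([
  {"dp": [-0.08,0.15,0],"turn": [0,0,0],"fingers": 0.67},
  {"dp": [0,0,0.6],"turn": [0,0,0],"fingers": 0.67},
  {"dp": [0,0,0.6],"turn": [0,0,0],"fingers": 0.67},
  {"dp": [0,0,0.6],"turn": [0,0,0],"fingers": 0.67},
  {"dp": [0,0,0.29],"turn": [0,0,0],"fingers": 0.67},
])

```text
clock: 3.8
eef_pos: [611.0, -68.0, 77.0]
tcp_rot: [-3.141, -0.0, 1.511]
contact_force: [-24.3, 3.1, 27.5]
opening: 0.328
grasp_force: 0.0
```

play_rows([
  {"dp": [0,0,0],"turn": [0,0,0],"fingers": 1},
  {"dp": [0,0,0],"turn": [0,0,0],"fingers": 1},
  {"dp": [0,0,0],"turn": [0,0,0],"fingers": 1},
  {"dp": [0,0,0],"turn": [0,0,0],"fingers": 1},
  {"dp": [0,0,0],"turn": [0,0,0],"fingers": 1},
], force=60)

```text
clock: 4.22
eef_pos: [608.0, -67.9, 77.9]
tcp_rot: [-3.135, -0.0, 1.511]
contact_force: [-11.8, 2.1, -1.5]
opening: 0.092
grasp_force: 58.4
```

play_rows([
  {"dp": [0,-0.02,-0.1],"turn": [0,0,0],"fingers": 1},
  {"dp": [0,0,-0.1],"turn": [0,0,0],"fingers": 1},
  {"dp": [0,0,-0.12],"turn": [0,0,0],"fingers": 1},
  {"dp": [0,0,0],"turn": [0,0,0],"fingers": 1},
])

```text
clock: 4.55
eef_pos: [609.7, -68.0, 92.1]
tcp_rot: [-3.14, -0.0, 1.511]
contact_force: [-7.2, 0.9, -2.3]
opening: 0.094
grasp_force: 58.7
```

play_rows([
  {"dp": [0,-0.1,0],"turn": [0,0,0],"fingers": 1},
  {"dp": [0,-0.15,0],"turn": [0,0,0],"fingers": 1},
  {"dp": [0,-0.2,0],"turn": [0,0,0],"fingers": 1},
  {"dp": [0,-0.2,0],"turn": [0,0,0],"fingers": 1},
  {"dp": [0,0,0],"turn": [0,0,0],"fingers": 1},
])

```text
clock: 4.97
eef_pos: [582.3, -66.4, 90.4]
tcp_rot: [-3.139, -0.0, 1.51]
contact_force: [-1.8, 3.6, -4.8]
opening: 0.092
grasp_force: 58.9
```

play_rows([
  {"dp": [0,-0.4,0],"turn": [0,0,0],"fingers": 1},
  {"dp": [0,-0.5,0],"turn": [0,0,0],"fingers": 1},
  {"dp": [0,-0.5,0],"turn": [0,0,0],"fingers": 1},
  {"dp": [0,-0.5,0.1],"turn": [0,0,0],"fingers": 1},
  {"dp": [0,-0.5,0.1],"turn": [0,0,0],"fingers": 1},
])

```text
clock: 5.38
eef_pos: [488.8, -60.7, 83.0]
tcp_rot: [3.139, -0.001, 1.51]
contact_force: [3.3, 7.0, -2.9]
opening: 0.093
grasp_force: 59.3
```

play_rows([
  {"dp": [0,-0.3,0.1],"turn": [0,0,0],"fingers": 1},
  {"dp": [0,-0.2,0.02],"turn": [0,0,0],"fingers": 1},
  {"dp": [0,0,0],"turn": [0,0,0],"fingers": 1},
  {"dp": [0,0,0],"turn": [0,0,0],"fingers": 1},
])

```text
clock: 5.72
eef_pos: [467.3, -59.3, 77.7]
tcp_rot: [-3.14, -0.001, 1.51]
contact_force: [-1.1, 6.8, -2.4]
opening: 0.089
grasp_force: 59.4
```

play_rows([
  {"dp": [0,0,0],"turn": [0,0,0],"fingers": 0.67},
  {"dp": [0,0,0],"turn": [0,0,0],"fingers": 0.67},
  {"dp": [0,0,0],"turn": [0,0,0],"fingers": 0.67},
  {"dp": [0,0,0],"turn": [0,0,0],"fingers": 0.67},
  {"dp": [0,0,-0.3],"turn": [0,0,0],"fingers": 0.67},
])

```text
clock: 6.13
eef_pos: [467.7, -59.9, 88.5]
tcp_rot: [-3.139, 0.0, 1.51]
contact_force: [-0.4, -0.0, -0.1]
opening: 0.329
grasp_force: 0.0
```

play_rows([
  {"dp": [0,0,-0.7],"turn": [0,0,0],"fingers": 0.67},
  {"dp": [0,0,-0.8],"turn": [0,0,0],"fingers": 0.67},
  {"dp": [-0.4,0.8,-0.8],"turn": [0,0,0],"fingers": 0.67},
  {"dp": [-0.8,0.7,-0.8],"turn": [0,0,0],"fingers": 0.67},
  {"dp": [-0.6,0,-0.8],"turn": [0,0,0],"fingers": 0.67},
])

```text
clock: 6.55
eef_pos: [517.7, -126.7, 236.1]
tcp_rot: [3.139, 0.001, 1.512]
contact_force: [-0.1, -1.2, -0.1]
opening: 0.328
grasp_force: 0.0
```

Run:
```python
from h import *
f=cam('wrist'); save(f,'pics/w2.png'); st()
```

```text
{'clock': 6.6, 'qpos': [-0.248, 0.197, 1.82, -0.003, 1.115, -0.187], 'eef_pos': [518.949, -130.863, 242.341], 'tcp_rot': [3.132, 0.004, 1.511], 'contact_force': [2.103, -3.92, 4.936], 'opening': 0.331, 'grasp_force': 0.0}
```

View pics/w2.png

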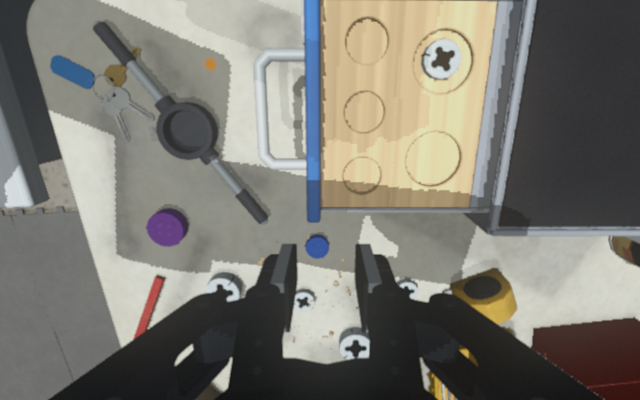

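The wrist view shows the open drawer: small pockets at (366,41), (364,111), (362,175), and big pockets at (443,60), which holds a small die at (442,60), and (433,157). I'll turn these into positions.

```bash
cat > p.py <<'E'
from h import *
import sys
f=cam('wrist')
g=cv2.cvtColor(np.asarray(f['pixels']),cv2.COLOR_RGB2GRAY)
P=dict(s1=(366,41),s2=(364,111),s3=(362,175),b1=(443,60),b2=(433,157),d=(442,60))
for z in (86,90,94):
    Q={k:onz(f,*v,z)[:2] for k,v in P.items()}
    n=np.linalg.norm
    print(z,{k:v.round(1).tolist() for k,v in Q.items()},n(Q['s1']-Q['s2']).round(1),n(Q['s2']-Q['s3']).round(1),n(Q['b1']-Q['b2']).round(1),'row',n((Q['b1']+Q['b2'])/2-(Q['s1']+Q['s2']+Q['s3'])/3).round(1))
print('die top z', onz(f,442,60,97).round(1))
# nominal
c=np.array([754.5,-75.4]);a=-.06;R=np.array([[np.cos(a),-np.sin(a)],[np.sin(a),np.cos(a)]])
for k,p in dict(s1=(-229,55),s2=(-229,0),s3=(-229,-55),b1=(-167,40),b2=(-167,-40)).items(): print(k,(c+R@np.array(p)).round(1))
E
python3 p.py
```

```text
86 {'s1': [561.7, -11.9], 's2': [558.6, -69.1], 's3': [555.2, -127.8], 'b1': [627.5, -30.5], 'b2': [622.1, -114.6], 'd': [626.7, -30.5]} 57.2 58.8 84.2 row 66.3
90 {'s1': [561.2, -12.5], 's2': [558.1, -68.8], 's3': [554.8, -126.7], 'b1': [626.1, -30.8], 'b2': [620.8, -113.7], 'd': [625.3, -30.8]} 56.5 58.0 83.1 row 65.5
94 {'s1': [560.7, -13.0], 's2': [557.6, -68.6], 's3': [554.4, -125.7], 'b1': [624.7, -31.1], 'b2': [619.4, -112.9], 'd': [623.9, -31.0]} 55.7 57.2 82.0 row 64.6
die top z [622.8 -31.2  97. ]
s1 [529.2  -6.8]
s2 [525.9 -61.7]
s3 [ 522.6 -116.6]
b1 [590.2 -25.5]
b2 [ 585.4 -105.3]
```

play_rows([
  {"dp": [0,0,0],"turn": [0,0,-1],"fingers": 0.4},
  {"dp": [0,0,0],"turn": [0,0,-1],"fingers": 0.4},
  {"dp": [0,0,0],"turn": [0,0,-1],"fingers": 0.4},
  {"dp": [0,0,0],"turn": [0,0,-1],"fingers": 0.4},
  {"dp": [0,0,0],"turn": [0,0,-1],"fingers": 0.4},
])

```text
clock: 7.07
eef_pos: [514.0, -125.4, 233.8]
tcp_rot: [-3.141, -0.001, 2.039]
contact_force: [-0.3, 0.6, -0.9]
opening: 0.599
grasp_force: 0.0
```

play_rows([
  {"dp": [0,0,0],"turn": [0,0,-1],"fingers": 0.4},
  {"dp": [0,0,0],"turn": [0,0,-1],"fingers": 0.4},
  {"dp": [0,0,0],"turn": [0,0,-1],"fingers": 0.4},
  {"dp": [0,0,0],"turn": [0,0,-1],"fingers": 0.4},
  {"dp": [0,0,0],"turn": [0,0,-1],"fingers": 0.4},
])

```text
clock: 7.48
eef_pos: [514.0, -125.3, 233.8]
tcp_rot: [-3.141, -0.001, 2.563]
contact_force: [-0.3, -0.5, 0.2]
opening: 0.598
grasp_force: 0.0
```

play_rows([
  {"dp": [0,0,0],"turn": [0,0,-1],"fingers": 0.4},
  {"dp": [0,0,0],"turn": [0,0,-1],"fingers": 0.4},
  {"dp": [0,0,0],"turn": [0,0,-1],"fingers": 0.4},
  {"dp": [0,0,0],"turn": [0,0,-1],"fingers": 0.4},
  {"dp": [0,0,0],"turn": [0,0,-1],"fingers": 0.4},
])

```text
clock: 7.9
eef_pos: [514.0, -125.3, 233.8]
tcp_rot: [3.141, -0.001, 3.086]
contact_force: [-0.5, -0.0, 0.1]
opening: 0.598
grasp_force: 0.0
```

play_rows([
  {"dp": [0,0,0],"turn": [0,0,0],"fingers": 0.4},
  {"dp": [0,0,0],"turn": [0,0,0],"fingers": 0.4},
  {"dp": [0,0,0],"turn": [0,0,0],"fingers": 0.4},
])

```text
clock: 8.15
eef_pos: [514.3, -125.5, 234.2]
tcp_rot: [3.142, -0.0, 3.078]
contact_force: [-0.0, 0.0, 0.4]
opening: 0.602
grasp_force: 0.0
```

Run:
```python
from h import *
f=cam('wrist'); save(f,'pics/w3.png'); st()
```

```text
{'clock': 8.2, 'qpos': [-0.242, 0.202, 1.833, -0.0, 1.107, -1.75], 'eef_pos': [514.38, -125.529, 234.278], 'tcp_rot': [3.142, -0.0, 3.078], 'contact_force': [0.489, -0.451, 0.288], 'opening': 0.601, 'grasp_force': 0.0}
```

View pics/w3.png

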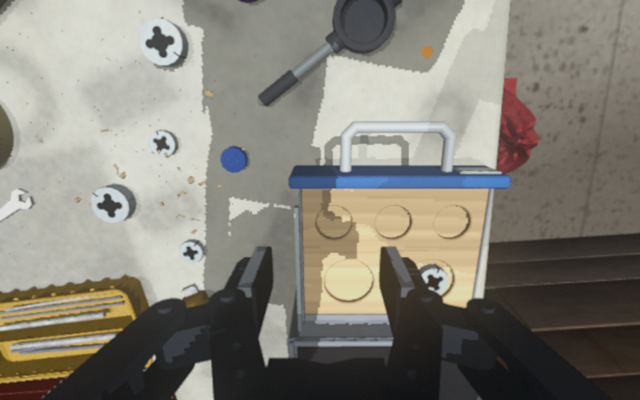

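The wrist view at rest shows everything: small pockets at (334,222), (393,221), (452,221), and big pockets at (349,280) and (434,277) with the stray small die at (434,280). The loose dies are at (163,42), (163,143), (112,205) and (191,250).

Run:
```python
from h import *
f=cam('wrist'); im=np.asarray(f['pixels'])
hsv=cv2.cvtColor(im,cv2.COLOR_RGB2HSV)
n=np.linalg.norm
P=dict(s3=(334,222),s2=(393,221),s1=(452,221),b2=(349,280),b1=(434,277.5))
for z in (90,94,98):
    Q={k:onz(f,*v,z)[:2] for k,v in P.items()}
    print(z,{k:v.round(1).tolist() for k,v in Q.items()},n(Q['s1']-Q['s2']).round(1),n(Q['s2']-Q['s3']).round(1),n(Q['b1']-Q['b2']).round(1),'row',n((Q['b1']+Q['b2'])/2-(Q['s1']+Q['s2']+Q['s3'])/3).round(1))
for k,(u,v),z,w in [('big1',(163,42),18,27),('sm1',(163,143),11,17),('big2',(112,205),18,25),('sm2',(191,250),11,15),('d3',(434,280),98,17)]:
    # die: low-saturation bluish light grey within window; fill
    x0,y0=u-w,v-w; h=hsv[max(y0,0):v+w,x0:u+w].astype(int); rgb=im[max(y0,0):v+w,x0:u+w].astype(int)
    m=((rgb[...,2]>rgb[...,0]+2)).astype(np.uint8)
    m=cv2.morphologyEx(m,cv2.MORPH_OPEN,np.ones((2,2)))
    cs,_=cv2.findContours(m,cv2.RETR_EXTERNAL,cv2.CHAIN_APPROX_NONE)
    c=max(cs,key=cv2.contourArea); hull=cv2.convexHull(c); (cx,cy),rad=cv2.minEnclosingCircle(hull)
    M=cv2.moments(hull); uu,vv=M['m10']/M['m00']+x0,M['m01']/M['m00']+max(y0,0)
    print(k,round(uu,1),round(vv,1),'rad',round(rad,1),cv2.contourArea(hull),onz(f,uu,vv,z).round(1),'by hand',onz(f,u,v,z).round(1))
```

```text
90 {'s3': [553.4, -118.7], 's2': [555.9, -62.7], 's1': [559.6, -6.5], 'b2': [617.2, -107.1], 'b1': [620.0, -21.3]} 56.3 56.1 85.9 row 62.4
94 {'s3': [551.8, -118.7], 's2': [554.3, -63.5], 's1': [557.9, -8.0], 'b2': [614.7, -107.3], 'b1': [617.5, -22.6]} 55.6 55.3 84.7 row 61.5
98 {'s3': [550.2, -118.7], 's2': [552.6, -64.2], 's1': [556.2, -9.6], 'b2': [612.3, -107.4], 'b1': [614.9, -24.0]} 54.8 54.5 83.5 row 60.6
big1 162.9 42.5 rad 25.5 1736.5 [ 375.8 -281.1   18. ] by hand [ 375.4 -280.9   18. ]
sm1 163.3 143.8 rad 14.2 542.5 [ 478.2 -305.7   11. ] by hand [ 477.3 -305.8   11. ]
big2 113.3 203.9 rad 21.7 1245.5 [ 543.2 -376.4   18. ] by hand [ 544.5 -378.4   18. ]
sm2 192.3 252.0 rad 12.3 420.5 [ 614.3 -298.2   11. ] by hand [ 611.5 -299.2   11. ]
d3 435.7 280.3 rad 13.5 442.0 [618.2 -22.2  98. ] by hand [617.7 -23.9  98. ]
```

play_rows([
  {"dp": [-0.6,0.66,0.34],"turn": [0,0,0],"fingers": 0.45},
  {"dp": [-0.6,0.66,0.34],"turn": [0,0,0],"fingers": 0.45},
  {"dp": [-0.6,0.66,0.34],"turn": [0,0,0],"fingers": 0.45},
  {"dp": [-0.6,0.66,0.34],"turn": [0,0,0],"fingers": 0.45},
  {"dp": [0,0,0],"turn": [0,0,0],"fingers": 0.45},
])

```text
clock: 8.67
eef_pos: [619.4, -22.1, 177.3]
tcp_rot: [3.14, -0.001, 3.082]
contact_force: [-1.5, -0.1, 0.9]
opening: 0.549
grasp_force: 0.0
```

play_rows([
  {"dp": [0,0,0],"turn": [0,0,0],"fingers": 0.45},
  {"dp": [0,0,0],"turn": [0,0,0],"fingers": 0.45},
  {"dp": [0,0,0],"turn": [0,0,0],"fingers": 0.45},
])

```text
clock: 8.92
eef_pos: [616.3, -26.7, 180.5]
tcp_rot: [-3.141, 0.0, 3.08]
contact_force: [-0.1, -0.2, -1.0]
opening: 0.552
grasp_force: 0.0
```

Run:
```python
from h import *
f=cam('wrist'); save(f,'pics/w4.png'); st()
print(proj(f,[[617,-26,97],[618.8,-29,92],[555,-64,92],[554.5,-65,92],[558,-10,92],[552,-119,92]]).round(1).tolist())
```

```text
{'clock': 8.967, 'qpos': [-0.046, 0.391, 1.699, -0.0, 1.052, -1.555], 'eef_pos': [616.336, -26.897, 180.73], 'tcp_rot': [-3.141, 0.0, 3.08], 'contact_force': [-0.042, 0.096, 0.532], 'opening': 0.55, 'grasp_force': 0.0}
[[324.9, 205.0], [321.1, 205.3], [265.0, 122.0], [263.5, 121.3], [342.5, 121.4], [186.6, 122.8]]
```

View pics/w4.png

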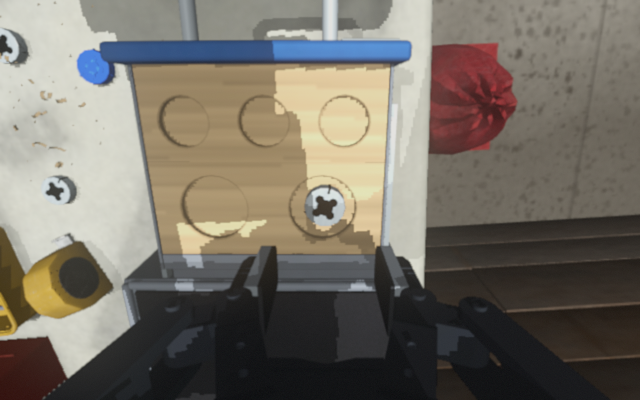

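The wrist view shows pockets at (344,121), (264,121), (185,121), (322,206) and (215,206), all within 2 px of the nominal layout, and the stray die at (326,205). I'll go down to grip it.

play_rows([
  {"dp": [-0.02,0.03,0.5],"turn": [0,0,0],"fingers": 0.53},
  {"dp": [0,0,0.6],"turn": [0,0,0],"fingers": 0.53},
  {"dp": [0,0,0.6],"turn": [0,0,0],"fingers": 0.53},
  {"dp": [0,0,0.35],"turn": [0,0,0],"fingers": 0.53},
  {"dp": [0,0,0],"turn": [0,0,0],"fingers": 0.53},
])

```text
clock: 9.38
eef_pos: [616.1, -25.8, 96.5]
tcp_rot: [-3.142, -0.002, 3.08]
contact_force: [-0.1, 0.2, 0.4]
opening: 0.472
grasp_force: 0.0
```

play_rows([
  {"dp": [0,0,0],"turn": [0,0,0],"fingers": 0.53},
  {"dp": [0,0,0.05],"turn": [0,0,0],"fingers": 0.53},
  {"dp": [0,0,0],"turn": [0,0,0],"fingers": 0.53},
  {"dp": [0,0,0],"turn": [0,0,0],"fingers": 0.53},
])

```text
clock: 9.72
eef_pos: [617.9, -25.1, 97.0]
tcp_rot: [-3.142, 0.001, 3.081]
contact_force: [-0.0, 0.3, -0.1]
opening: 0.472
grasp_force: 0.0
```

play_rows([
  {"dp": [0,0,0.08],"turn": [0,0,0],"fingers": 0.53},
  {"dp": [0,0,0],"turn": [0,0,0],"fingers": 0.53},
  {"dp": [0,0,0],"turn": [0,0,0],"fingers": 0.6},
  {"dp": [0,0,0],"turn": [0,0,0],"fingers": 0.6},
])

```text
clock: 10.05
eef_pos: [620.2, -23.7, 95.7]
tcp_rot: [3.139, 0.005, 3.08]
contact_force: [-0.6, 6.7, 17.0]
opening: 0.399
grasp_force: 8.6
```

play_rows([
  {"dp": [0,0,0],"turn": [0,0,0],"fingers": 0.8},
  {"dp": [0,0,0],"turn": [0,0,0],"fingers": 0.8},
  {"dp": [0,0,0],"turn": [0,0,0],"fingers": 0.8},
  {"dp": [0,0,0],"turn": [0,0,0],"fingers": 0.8},
], force=30)

```text
clock: 10.38
eef_pos: [620.6, -23.3, 96.2]
tcp_rot: [3.139, 0.006, 3.081]
contact_force: [-0.8, 8.0, 19.2]
opening: 0.327
grasp_force: 34.0
```

play_rows([
  {"dp": [0,0,-0.1],"turn": [0,0,0],"fingers": 0.8},
  {"dp": [0,0,-0.3],"turn": [0,0,0],"fingers": 0.8},
  {"dp": [0,0,-0.5],"turn": [0,0,0],"fingers": 0.8},
  {"dp": [0,0,-0.5],"turn": [0,0,0],"fingers": 0.8},
  {"dp": [0,0,0],"turn": [0,0,0],"fingers": 0.8},
])

```text
clock: 10.8
eef_pos: [619.7, -25.2, 153.2]
tcp_rot: [-3.141, 0.005, 3.081]
contact_force: [1.2, -0.7, 0.4]
opening: 0.326
grasp_force: 29.6
```

play_rows([
  {"dp": [0,0,0],"turn": [0,0,0],"fingers": 0.8},
  {"dp": [0,0,0],"turn": [0,0,0],"fingers": 0.8},
])

```text
clock: 10.97
eef_pos: [617.2, -25.0, 148.7]
tcp_rot: [-3.141, -0.001, 3.081]
contact_force: [0.4, 0.1, -0.4]
opening: 0.323
grasp_force: 29.6
```

Run:
```python
from h import *
f=cam('wrist'); save(f,'pics/w5.png',(220,90,420,290),3); st()
```

```text
{'clock': 11.017, 'qpos': [-0.043, 0.429, 1.721, -0.0, 0.993, -1.553], 'eef_pos': [616.891, -25.005, 148.14], 'tcp_rot': [-3.141, -0.001, 3.081], 'contact_force': [-0.7, -0.12, -0.733], 'opening': 0.329, 'grasp_force': 29.632}
```

View pics/w5.png

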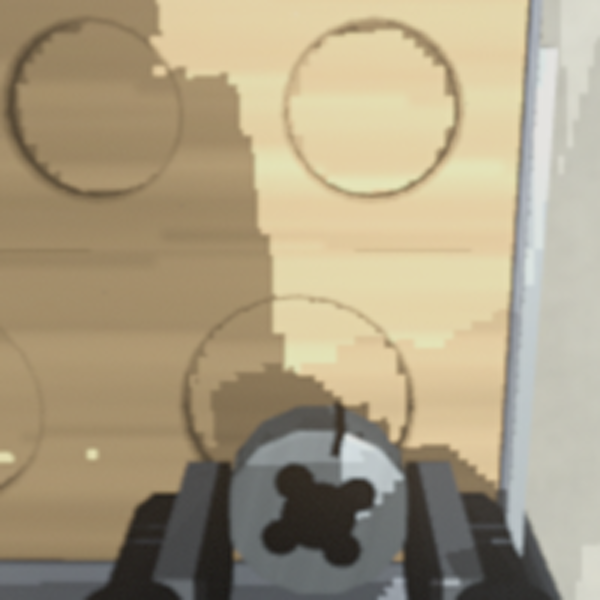

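Run:
```python
from h import *
f=cam('wrist'); s=r.sense(); print(s['eef_pos'])
for z in (150,153): print('die',onz(f,220+318/3,90+513/3,z).round(1), onz(f,220+318/3,90+402/3,z-11).round(1),'far edge bottom')
for z in (92,95): print('s2',onz(f,220+96/3,90+107/3,z).round(1),'s1',onz(f,220+373/3,90+107/3,z).round(1))
```

```text
[616.81452292 -24.95812098 147.92396815]
die [617.3 -23.4 150. ] [602.4 -22.5 139. ] far edge bottom
die [615.6 -23.4 153. ] [601.1 -22.5 142. ] far edge bottom
s2 [555.1 -64.4  92. ] s1 [558.5  -8.8  92. ]
s2 [554.8 -63.7  95. ] s1 [558.2  -8.9  95. ]
```

play_rows([
  {"dp": [0.5,-0.37,0],"turn": [0,0,0],"fingers": 0.8},
  {"dp": [0.5,-0.37,0],"turn": [0,0,0],"fingers": 0.8},
  {"dp": [0.48,-0.37,0],"turn": [0,0,0],"fingers": 0.8},
  {"dp": [0,0,0.5],"turn": [0,0,0],"fingers": 0.8},
  {"dp": [0,0,0.5],"turn": [0,0,0],"fingers": 0.8},
])

```text
clock: 11.48
eef_pos: [555.1, -66.4, 108.7]
tcp_rot: [-3.141, 0.001, 3.08]
contact_force: [0.9, -1.0, -0.5]
opening: 0.327
grasp_force: 29.7
```

play_rows([
  {"dp": [0,0,0],"turn": [0,0,0],"fingers": 0.8},
  {"dp": [0,0,0],"turn": [0,0,0],"fingers": 0.8},
  {"dp": [0,0,0],"turn": [0,0,0],"fingers": 0.8},
])

```text
clock: 11.73
eef_pos: [556.1, -65.6, 109.1]
tcp_rot: [3.142, -0.0, 3.081]
contact_force: [0.2, 0.1, 0.6]
opening: 0.325
grasp_force: 29.7
```

play_rows([
  {"dp": [0.02,0,0.12],"turn": [0,0,0],"fingers": 0.8},
  {"dp": [0,0,0.1],"turn": [0,0,0],"fingers": 0.8},
  {"dp": [0,0,0.05],"turn": [0,0,0],"fingers": 0.8},
  {"dp": [0,0,0],"turn": [0,0,0],"fingers": 0.8},
  {"dp": [0,0,0],"turn": [0,0,0],"fingers": 0.8},
])

```text
clock: 12.15
eef_pos: [555.3, -65.5, 98.2]
tcp_rot: [3.142, 0.0, 3.081]
contact_force: [0.6, 0.3, -1.1]
opening: 0.327
grasp_force: 29.7
```

play_rows([
  {"dp": [0,0,0.02],"turn": [0,0,0],"fingers": 0.8},
  {"dp": [0,0,0],"turn": [0,0,0],"fingers": 0.56},
  {"dp": [0,0,0],"turn": [0,0,0],"fingers": 0.56},
  {"dp": [0,0,0],"turn": [0,0,0],"fingers": 0.56},
  {"dp": [0,0,-0.2],"turn": [0,0,0],"fingers": 0.56},
])

```text
clock: 12.57
eef_pos: [554.0, -65.5, 104.4]
tcp_rot: [3.141, -0.003, 3.081]
contact_force: [-0.3, 0.4, -0.1]
opening: 0.44
grasp_force: 0.0
```

play_rows([
  {"dp": [0,0,-0.6],"turn": [0,0,0],"fingers": 0.56},
  {"dp": [0,0,-0.7],"turn": [0,0,0],"fingers": 0.56},
  {"dp": [0,0,-0.7],"turn": [0,0,0],"fingers": 0.56},
  {"dp": [0,0,0],"turn": [0,0,0],"fingers": 0.56},
  {"dp": [0,0,0],"turn": [0,0,0],"fingers": 0.56},
])

```text
clock: 12.98
eef_pos: [556.3, -65.7, 187.6]
tcp_rot: [-3.141, 0.004, 3.081]
contact_force: [-0.3, 0.2, -0.5]
opening: 0.444
grasp_force: 0.0
```

```bash
cat > d.py <<'E'
from h import *
def find(f,guess,z,R):
    """refine die centre: bluish-light pixels inside window round projected guess (world), top face at z"""
    u,v=proj(f,[[*guess,z]])[0]; o=proj(f,[[guess[0]+R,guess[1],z]])[0]; w=int(np.hypot(*(o-(u,v)))*1.5)+3
    im=np.asarray(f['pixels']).astype(int); x0,y0=max(int(u)-w,0),max(int(v)-w,0); q=im[y0:int(v)+w,x0:int(u)+w]
    m=((q[...,2]>q[...,0]+2)&(q.sum(2)>200)).astype(np.uint8)
    m=cv2.morphologyEx(m,cv2.MORPH_OPEN,np.ones((2,2)))
    c=max(cv2.findContours(m,cv2.RETR_EXTERNAL,cv2.CHAIN_APPROX_NONE)[0],key=cv2.contourArea)
    h=cv2.convexHull(c)[:,0].astype(float)+[x0,y0]
    P=np.array([onz(f,*p,z-R*.2)[:2] for p in h]); c,rad=cv2.minEnclosingCircle(P.astype(np.float32))
    return np.round(c,1),round(rad,1),np.round([u,v],0)
E
python3 - <<'E'
from d import *
f=cam('wrist'); save(f,'pics/w6.png'); st()
print('s2 die',find(f,(555,-65),98,15))
f=cam('scene')
for k,g,z,R in [('big1',(375,-287),18,22.5),('sm1',(477,-312),11,15),('big2',(544,-385),18,22.5),('sm2',(614,-304),11,15)]: print(k,find(f,g,z,R))
E
```

```text
{'clock': 13.033, 'qpos': [-0.12, 0.3, 1.821, -0.0, 1.02, -1.631], 'eef_pos': [555.251, -65.64, 186.112], 'tcp_rot': [-3.142, 0.001, 3.081], 'contact_force': [-0.06, -0.432, -1.323], 'opening': 0.442, 'grasp_force': 0.0}
s2 die (array([556.6, -63.3]), 15.1, array([325., 199.]))
big1 (array([ 375.5, -291.5]), 30.6, array([273., 255.]))
sm1 (array([ 477., -314.]), 18.7, array([317., 246.]))
big2 (array([ 542.7, -387. ]), 30.2, array([360., 252.]))
sm2 (array([ 613.5, -308. ]), 18.8, array([364., 222.]))
```

play_rows([
  {"dp": [-0.02,-0.8,0],"turn": [0,0,0],"fingers": 0.25},
  {"dp": [-0.02,-0.8,0],"turn": [0,0,0],"fingers": 0.25},
  {"dp": [-0.02,-0.8,0],"turn": [0,0,0],"fingers": 0.25},
  {"dp": [-0.02,-0.8,0],"turn": [0,0,0],"fingers": 0.25},
  {"dp": [-0.02,-0.8,0],"turn": [0,0,0],"fingers": 0.25},
])

```text
clock: 13.5
eef_pos: [548.3, -226.6, 183.9]
tcp_rot: [3.141, -0.002, 3.081]
contact_force: [0.2, -0.6, 0.4]
opening: 0.75
grasp_force: 0.0
```

play_rows([
  {"dp": [-0.02,-0.8,0],"turn": [0,0,0],"fingers": 0.25},
  {"dp": [-0.02,-0.8,0],"turn": [0,0,0],"fingers": 0.25},
  {"dp": [-0.02,-0.8,0.3],"turn": [0,0,0],"fingers": 0.25},
  {"dp": [-0.02,-0.8,0.6],"turn": [0,0,0],"fingers": 0.25},
  {"dp": [-0.02,-0.8,0.7],"turn": [0,0,0],"fingers": 0.25},
])

```text
clock: 13.92
eef_pos: [543.6, -386.7, 121.1]
tcp_rot: [-3.141, 0.001, 3.081]
contact_force: [0.5, -0.2, -0.3]
opening: 0.752
grasp_force: 0.0
```

play_rows([
  {"dp": [0,0,0.4],"turn": [0,0,0],"fingers": 0.25},
  {"dp": [0,0,0],"turn": [0,0,0],"fingers": 0.25},
  {"dp": [0,0,0],"turn": [0,0,0],"fingers": 0.25},
  {"dp": [0,0,0],"turn": [0,0,0],"fingers": 0.25},
])

```text
clock: 14.25
eef_pos: [543.9, -384.1, 106.1]
tcp_rot: [3.141, -0.0, 3.082]
contact_force: [0.2, -0.4, -0.0]
opening: 0.749
grasp_force: 0.0
```

```bash
cat >> d.py <<'E'
def look(guess,z,R,png=None):
    f=cam('wrist'); s=r.sense(); e=np.array(s['eef_pos']); psi=s['tcp_rot'][2]
    X=np.array([np.cos(psi),np.sin(psi)]);Y=np.array([np.sin(psi),-np.cos(psi)])
    if png: save(f,png)
    c,rad,uv=find(f,guess,z,R); c=c-(-1.2*X+1.9*Y); d=c-e[:2]
    print('die',c.round(1),'rad',rad,'uv',uv,'eef',e.round(1),'psi',round(psi,3),'to go units x,y',(d@X/40).round(3),(d@Y/40).round(3),'open',round(s['opening'],3))
E
python3 -c "
from d import *
look((543,-386),18,22.5,'pics/w7.png')"
```

```text
die [ 543.6 -382.6] rad 24.0 uv [321. 201.] eef [ 544.4 -384.3  106.9] psi 3.082 to go units x,y 0.023 0.04 open 0.751
```

play_rows([
  {"dp": [0.02,0.04,0.6],"turn": [0,0,0],"fingers": 0.3},
  {"dp": [0,0,0.7],"turn": [0,0,0],"fingers": 0.3},
  {"dp": [0,0,0.6],"turn": [0,0,0],"fingers": 0.3},
  {"dp": [0,0,0.4],"turn": [0,0,0],"fingers": 0.3},
  {"dp": [0,0,0.14],"turn": [0,0,0],"fingers": 0.3},
])

```text
clock: 14.72
eef_pos: [542.7, -381.7, 7.1]
tcp_rot: [3.141, -0.002, 3.082]
contact_force: [-0.2, 0.5, 0.1]
opening: 0.699
grasp_force: 0.0
```

play_rows([
  {"dp": [0,0,0],"turn": [0,0,0],"fingers": 0.3},
  {"dp": [0,0,0],"turn": [0,0,0],"fingers": 0.3},
  {"dp": [0,0,0],"turn": [0,0,0],"fingers": 0.7},
  {"dp": [0,0,0],"turn": [0,0,0],"fingers": 0.7},
  {"dp": [0,0,0],"turn": [0,0,0],"fingers": 0.7},
], force=40)

```text
clock: 15.13
eef_pos: [544.3, -383.8, 10.6]
tcp_rot: [-3.14, 0.003, 3.081]
contact_force: [-1.5, 2.3, 6.7]
opening: 0.499
grasp_force: 39.6
```

play_rows([
  {"dp": [0,0,0],"turn": [0,0,0],"fingers": 0.7},
  {"dp": [0,0,0],"turn": [0,0,0],"fingers": 0.7},
])

```text
clock: 15.3
eef_pos: [544.2, -383.8, 10.6]
tcp_rot: [-3.14, 0.003, 3.081]
contact_force: [-0.9, 2.9, 6.5]
opening: 0.5
grasp_force: 39.6
```

play_rows([
  {"dp": [0,0,-0.3],"turn": [0,0,0],"fingers": 0.7},
  {"dp": [0,0,-0.8],"turn": [0,0,0],"fingers": 0.7},
  {"dp": [0,0,-0.8],"turn": [0,0,0],"fingers": 0.7},
  {"dp": [0,0,-0.8],"turn": [0,0,0],"fingers": 0.7},
  {"dp": [0,0,-0.8],"turn": [0,0,0],"fingers": 0.7},
])

```text
clock: 15.72
eef_pos: [543.0, -383.2, 151.3]
tcp_rot: [-3.141, 0.001, 3.081]
contact_force: [0.3, -0.7, -1.3]
opening: 0.499
grasp_force: 41.6
```

play_rows([
  {"dp": [-0.15,0.77,0],"turn": [0,0,0],"fingers": 0.7},
  {"dp": [-0.15,0.77,0],"turn": [0,0,0],"fingers": 0.7},
  {"dp": [-0.15,0.77,0],"turn": [0,0,0],"fingers": 0.7},
  {"dp": [-0.15,0.77,0],"turn": [0,0,0],"fingers": 0.7},
  {"dp": [-0.15,0.77,0],"turn": [0,0,0],"fingers": 0.7},
])

```text
clock: 16.13
eef_pos: [582.6, -230.1, 150.1]
tcp_rot: [-3.141, 0.002, 3.081]
contact_force: [1.0, 0.6, -1.0]
opening: 0.497
grasp_force: 41.7
```

play_rows([
  {"dp": [-0.15,0.77,0],"turn": [0,0,0],"fingers": 0.7},
  {"dp": [-0.15,0.77,0],"turn": [0,0,0],"fingers": 0.7},
  {"dp": [-0.15,0.77,0],"turn": [0,0,0],"fingers": 0.7},
  {"dp": [-0.15,0.77,0],"turn": [0,0,0],"fingers": 0.7},
  {"dp": [0,0,0],"turn": [0,0,0],"fingers": 0.7},
])

```text
clock: 16.55
eef_pos: [615.1, -105.1, 149.9]
tcp_rot: [3.14, 0.002, 3.084]
contact_force: [-0.9, 0.8, -0.9]
opening: 0.498
grasp_force: 41.7
```

play_rows([
  {"dp": [0,0,0],"turn": [0,0,0],"fingers": 0.7},
  {"dp": [0,0,0],"turn": [0,0,0],"fingers": 0.7},
  {"dp": [0,0,0],"turn": [0,0,0],"fingers": 0.7},
])

```text
clock: 16.8
eef_pos: [613.6, -110.7, 149.0]
tcp_rot: [-3.141, 0.001, 3.08]
contact_force: [0.5, -0.3, -1.4]
opening: 0.501
grasp_force: 41.7
```

Run:
```python
from h import *
f=cam('wrist'); save(f,'pics/w8.png',(200,80,440,320),2.5); st(); np.save('w8pose.npy',f['pose'])
for z in (152,158): print(proj(f,[[614.5,-109.2,z]]).round(1))
```

```text
{'clock': 16.85, 'qpos': [-0.181, 0.436, 1.709, -0.0, 0.996, -1.69], 'eef_pos': [613.512, -110.893, 148.766], 'tcp_rot': [-3.141, 0.0, 3.08], 'contact_force': [-0.996, -0.321, -1.779], 'opening': 0.495, 'grasp_force': 41.724}
[[326.1 263.2]]
[[326.1 269.6]]
```

View pics/w8.png

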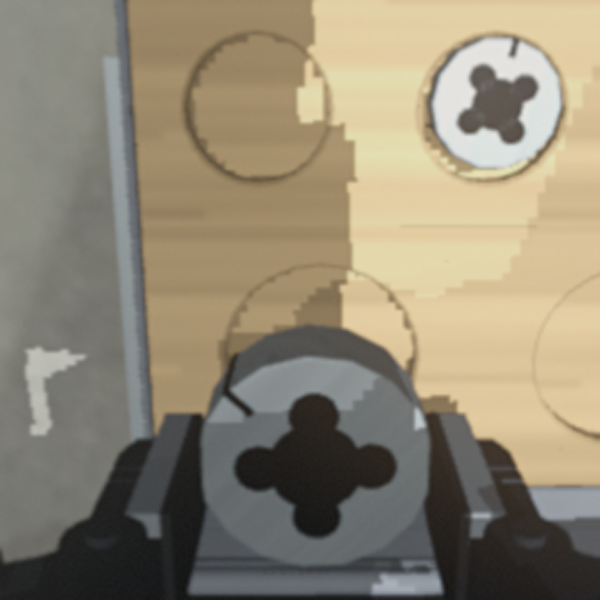

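Run:
```python
from h import *
f=cam('wrist'); f['pose']=np.load('w8pose.npy')
print('die',onz(f,326.4,264.8,156.4).round(1),'b2',onz(f,328.4,223.5,94).round(1),'s3',onz(f,303.2,122.4,94).round(1),'s2die',onz(f,200+497/2.5,80+103/2.5,99).round(1)); st()
```

```text
die [ 612.9 -109.   156.4] b2 [ 617.5 -107.8   94. ] s3 [ 551.8 -119.    94. ] s2die [554.1 -63.1  99. ]
{'clock': 16.9, 'qpos': [-0.181, 0.436, 1.709, -0.0, 0.996, -1.69], 'eef_pos': [613.476, -110.92, 148.614], 'tcp_rot': [-3.141, 0.0, 3.08], 'contact_force': [-0.011, -0.684, -1.151], 'opening': 0.502, 'grasp_force': 41.724}
```

Run:
```python
from h import *
f=cam('wrist'); f['pose']=np.load('w8pose.npy')
q=lambda x,y,z=94:onz(f,200+(x+.5)/2.5-.5,80+(y+.5)/2.5-.5,z).round(1)
print('b2 top',q(321,265),'left/right',q(226,350),q(416,350),'s3 top/bot',q(258,31),q(258,182),'b1 left,bottom',q(533,362))
print('die top far/near',q(316,357,156.4),q(316,567,156.4))
```

```text
b2 top [ 591.8 -106.5   94. ] left/right [ 613.3 -132.7   94. ] [616.4 -83.   94. ] s3 top/bot [ 534.5 -117.8   94. ] [ 569.8 -120.7   94. ] b1 left,bottom [621.6 -52.4  94. ]
die top far/near [ 591.5 -107.8  156.4] [ 635.9 -110.5  156.4]
```

play_rows([
  {"dp": [-0.05,0.04,0.3],"turn": [0,0,0],"fingers": 0.7},
  {"dp": [0,0,0.4],"turn": [0,0,0],"fingers": 0.7},
  {"dp": [0,0,0.3],"turn": [0,0,0],"fingers": 0.7},
  {"dp": [0,0,0],"turn": [0,0,0],"fingers": 0.7},
  {"dp": [0,0,0],"turn": [0,0,0],"fingers": 0.7},
])

```text
clock: 17.37
eef_pos: [615.0, -108.4, 107.0]
tcp_rot: [3.141, -0.002, 3.081]
contact_force: [-0.3, 0.1, -1.2]
opening: 0.494
grasp_force: 41.7
```

play_rows([
  {"dp": [0,0,0.06],"turn": [0,0,0],"fingers": 0.7},
  {"dp": [0,0,0.06],"turn": [0,0,0],"fingers": 0.7},
  {"dp": [0,0,0],"turn": [0,0,0],"fingers": 0.7},
  {"dp": [0,0,0],"turn": [0,0,0],"fingers": 0.7},
])

```text
clock: 17.7
eef_pos: [615.9, -108.3, 103.7]
tcp_rot: [-3.142, 0.0, 3.081]
contact_force: [0.1, -0.3, -1.5]
opening: 0.499
grasp_force: 41.7
```

play_rows([
  {"dp": [0,-0.03,0],"turn": [0,0,0],"fingers": 0.7},
  {"dp": [0,0,0.06],"turn": [0,0,0],"fingers": 0.7},
  {"dp": [0,0,0.05],"turn": [0,0,0],"fingers": 0.7},
  {"dp": [0,0,0],"turn": [0,0,0],"fingers": 0.7},
  {"dp": [0,0,0],"turn": [0,0,0],"fingers": 0.7},
])

```text
clock: 18.12
eef_pos: [617.8, -109.9, 101.3]
tcp_rot: [-3.141, 0.005, 3.081]
contact_force: [0.6, 1.0, 13.3]
opening: 0.498
grasp_force: 43.1
```

play_rows([
  {"dp": [0,0,-0.04],"turn": [0,0,0],"fingers": 0.7},
  {"dp": [0,0,0],"turn": [0,0,0],"fingers": 0.4},
  {"dp": [0,0,0],"turn": [0,0,0],"fingers": 0.4},
  {"dp": [0,0,0],"turn": [0,0,0],"fingers": 0.4},
  {"dp": [0,0,-0.3],"turn": [0,0,0],"fingers": 0.4},
])

```text
clock: 18.53
eef_pos: [613.9, -109.2, 110.6]
tcp_rot: [3.141, -0.004, 3.081]
contact_force: [0.1, -0.2, 0.2]
opening: 0.599
grasp_force: 0.0
```

play_rows([
  {"dp": [0,0,-0.7],"turn": [0,0,0],"fingers": 0.4},
  {"dp": [0,0,-0.7],"turn": [0,0,0],"fingers": 0.4},
  {"dp": [0,0,-0.4],"turn": [0,0,0],"fingers": 0.4},
  {"dp": [0,0,0],"turn": [0,0,0],"fingers": 0.4},
  {"dp": [0,0,0],"turn": [0,0,0],"fingers": 0.4},
])

```text
clock: 18.95
eef_pos: [616.3, -109.6, 186.1]
tcp_rot: [-3.141, 0.002, 3.081]
contact_force: [-0.6, -0.8, -0.1]
opening: 0.598
grasp_force: 0.0
```

Run:
```python
from h import *
f=cam('wrist'); save(f,'pics/w9.png',(170,90,430,290),3); st(); np.save('w9pose.npy',f['pose'])
f=cam('scene'); save(f,'pics/s9.png')
```

```text
{'clock': 19.0, 'qpos': [-0.178, 0.399, 1.676, -0.0, 1.066, -1.689], 'eef_pos': [615.478, -109.47, 184.757], 'tcp_rot': [-3.142, 0.0, 3.081], 'contact_force': [0.126, -0.198, -0.849], 'opening': 0.6, 'grasp_force': 0.0}
```

View pics/w9.png

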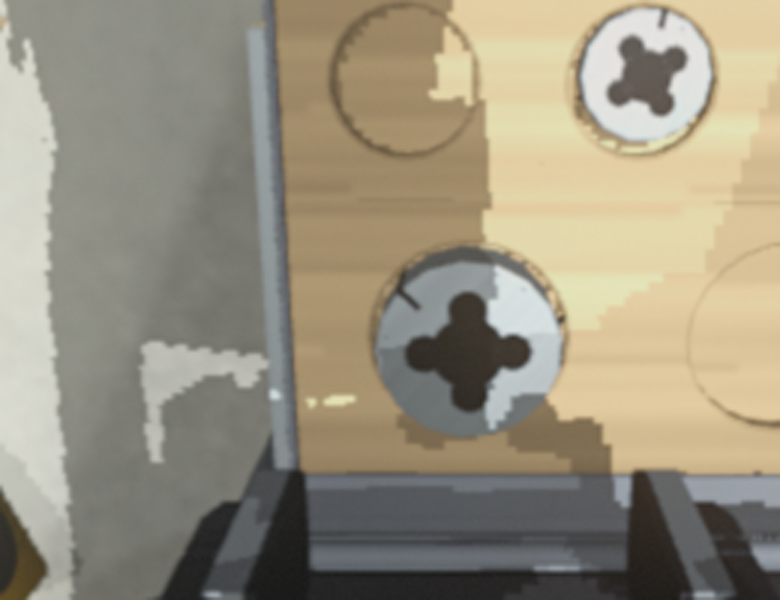

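The drawer view shows the big die seated in its pocket with the rim visible round it, and the small die seated in the middle front pocket. Next is big die 1.

play_rows([
  {"dp": [0.71,-0.6,0],"turn": [0,0,0],"fingers": 0.25},
  {"dp": [0.71,-0.6,0],"turn": [0,0,0],"fingers": 0.25},
  {"dp": [0.71,-0.6,0],"turn": [0,0,0],"fingers": 0.25},
  {"dp": [0.71,-0.6,0],"turn": [0,0,0],"fingers": 0.25},
  {"dp": [0.71,-0.6,0],"turn": [0,0,0],"fingers": 0.25},
])

```text
clock: 19.47
eef_pos: [464.4, -220.9, 183.3]
tcp_rot: [3.141, -0.002, 3.082]
contact_force: [-0.9, -1.1, 0.2]
opening: 0.75
grasp_force: 0.0
```

play_rows([
  {"dp": [0.71,-0.6,0],"turn": [0,0,0],"fingers": 0.25},
  {"dp": [0.71,-0.6,0.5],"turn": [0,0,0],"fingers": 0.25},
  {"dp": [0.71,-0.6,0.6],"turn": [0,0,0],"fingers": 0.25},
  {"dp": [0,0,0.6],"turn": [0,0,0],"fingers": 0.25},
  {"dp": [0,0,0.2],"turn": [0,0,0],"fingers": 0.25},
])

```text
clock: 19.88
eef_pos: [375.9, -285.1, 107.0]
tcp_rot: [3.138, -0.005, 3.078]
contact_force: [-0.3, 1.2, 0.6]
opening: 0.75
grasp_force: 0.0
```

play_rows([
  {"dp": [0,0,0],"turn": [0,0,0],"fingers": 0.25},
  {"dp": [0,0,0],"turn": [0,0,0],"fingers": 0.25},
  {"dp": [0,0,0],"turn": [0,0,0],"fingers": 0.25},
])

```text
clock: 20.13
eef_pos: [380.7, -285.7, 111.0]
tcp_rot: [-3.141, 0.001, 3.082]
contact_force: [1.1, -0.4, -0.2]
opening: 0.753
grasp_force: 0.0
```

```bash
python3 -c "
from d import *
look((375.5,-288),18,22.5,'pics/w10.png')
f=cam('wrist'); f['pose']=np.load('w9pose.npy')
print('s3',onz(f,170+404/3,90+79/3,95).round(1),'b2 die',onz(f,170+470/3,90+350/3,107).round(1))
f=cam('scene'); print('purple',onz(f,220+41/3,85+465/3,18).round(1))
for k,g,z,R in [('sm1',(477,-312),11,15),('sm2',(614,-304),11,15)]: print(k,find(f,g,z,R))
"
```

```text
die [ 374.5 -285.2] rad 23.7 uv [320. 194.] eef [ 380.8 -285.8  111.2] psi 3.083 to go units x,y 0.158 0.004 open 0.75
s3 [ 553.3 -119.2   95. ] b2 die [ 617.  -107.6  107. ]
purple [ 320.5 -198.2   18. ]
sm1 (array([ 478. , -314.6]), 19.1, array([317., 246.]))
sm2 (array([ 613.6, -307.8]), 18.5, array([364., 222.]))
```

play_rows([
  {"dp": [0.15,0,0.6],"turn": [0,0,0],"fingers": 0.3},
  {"dp": [0,0,0.7],"turn": [0,0,0],"fingers": 0.3},
  {"dp": [0,0,0.7],"turn": [0,0,0],"fingers": 0.3},
  {"dp": [0,0,0.4],"turn": [0,0,0],"fingers": 0.3},
  {"dp": [0,0,0.13],"turn": [0,0,0],"fingers": 0.3},
])

```text
clock: 20.7
eef_pos: [372.9, -284.5, 7.5]
tcp_rot: [3.14, -0.002, 3.082]
contact_force: [0.1, -0.4, -0.4]
opening: 0.702
grasp_force: 0.0
```

play_rows([
  {"dp": [0,0,0],"turn": [0,0,0],"fingers": 0.3},
  {"dp": [0,0,0],"turn": [0,0,0],"fingers": 0.3},
  {"dp": [0,0,0],"turn": [0,0,0],"fingers": 0.3},
])

```text
clock: 20.95
eef_pos: [374.4, -286.0, 10.4]
tcp_rot: [-3.14, 0.002, 3.081]
contact_force: [1.2, 0.3, 0.6]
opening: 0.703
grasp_force: 0.0
```

play_rows([
  {"dp": [0,0,0],"turn": [0,0,0],"fingers": 0.7},
  {"dp": [0,0,0],"turn": [0,0,0],"fingers": 0.7},
  {"dp": [0,0,0],"turn": [0,0,0],"fingers": 0.7},
  {"dp": [0,0,0],"turn": [0,0,0],"fingers": 0.7},
  {"dp": [0,0,-0.3],"turn": [0,0,0],"fingers": 0.7},
])

```text
clock: 21.37
eef_pos: [373.1, -285.1, 21.0]
tcp_rot: [3.141, -0.001, 3.081]
contact_force: [-0.5, 0.4, -1.7]
opening: 0.497
grasp_force: 40.9
```

play_rows([
  {"dp": [0,0,-0.8],"turn": [0,0,0],"fingers": 0.7},
  {"dp": [0,0,-0.8],"turn": [0,0,0],"fingers": 0.7},
  {"dp": [0,0,-0.8],"turn": [0,0,0],"fingers": 0.7},
  {"dp": [0,0,-0.8],"turn": [0,0,0],"fingers": 0.7},
  {"dp": [0,0,0],"turn": [0,0,0],"fingers": 0.7},
])

```text
clock: 21.78
eef_pos: [376.2, -287.6, 155.2]
tcp_rot: [-3.136, 0.008, 3.081]
contact_force: [0.8, -1.6, -0.7]
opening: 0.501
grasp_force: 41.4
```

play_rows([
  {"dp": [-0.57,0.68,0],"turn": [0,0,0],"fingers": 0.7},
  {"dp": [-0.57,0.68,0],"turn": [0,0,0],"fingers": 0.7},
  {"dp": [-0.57,0.68,0],"turn": [0,0,0],"fingers": 0.7},
  {"dp": [-0.57,0.68,0],"turn": [0,0,0],"fingers": 0.7},
  {"dp": [-0.57,0.68,0],"turn": [0,0,0],"fingers": 0.7},
])

```text
clock: 22.2
eef_pos: [496.2, -155.2, 149.2]
tcp_rot: [-3.141, 0.0, 3.081]
contact_force: [0.5, -0.8, -2.2]
opening: 0.496
grasp_force: 41.3
```

play_rows([
  {"dp": [-0.57,0.68,0],"turn": [0,0,0],"fingers": 0.7},
  {"dp": [-0.57,0.68,0],"turn": [0,0,0],"fingers": 0.7},
  {"dp": [-0.57,0.68,0],"turn": [0,0,0],"fingers": 0.7},
  {"dp": [-0.57,0.68,0],"turn": [0,0,0],"fingers": 0.7},
  {"dp": [-0.57,0.67,0],"turn": [0,0,0],"fingers": 0.7},
])

```text
clock: 22.62
eef_pos: [618.2, -26.5, 149.0]
tcp_rot: [-3.142, -0.0, 3.081]
contact_force: [-0.0, -0.1, -1.0]
opening: 0.499
grasp_force: 41.3
```

play_rows([
  {"dp": [0,0,0],"turn": [0,0,0],"fingers": 0.7},
  {"dp": [0,0,0],"turn": [0,0,0],"fingers": 0.7},
  {"dp": [0,0,0],"turn": [0,0,0],"fingers": 0.7},
  {"dp": [0,0,0],"turn": [0,0,0],"fingers": 0.7},
])

```text
clock: 22.95
eef_pos: [616.4, -28.8, 148.9]
tcp_rot: [-3.141, -0.001, 3.081]
contact_force: [-0.2, -0.1, -1.6]
opening: 0.499
grasp_force: 41.4
```

Run:
```python
from d import *
f=cam('wrist'); save(f,'pics/w11.png'); st()
e=r.sense()['eef_pos']
# held die: hull of bluish pixels polluted by gripper; use dark-hole centroid near expected top centre
u,v=proj(f,[[e[0]-1,e[1]+1.9,e[2]+7.4]])[0]; im=np.asarray(f['pixels']).astype(int); w=22
q=im[int(v)-w:int(v)+w,int(u)-w:int(u)+w]; m=(q.sum(2)<120).astype(np.uint8)
c=max(cv2.findContours(m,cv2.RETR_EXTERNAL,cv2.CHAIN_APPROX_NONE)[0],key=cv2.contourArea); x,y,W,H=cv2.boundingRect(c)
print((u,v),'hole box',x,y,W,H,onz(f,int(u)-w+x+W/2-.5,int(v)-w+y+H/2-.5,e[2]+7.4).round(1))
```

```text
{'clock': 23.0, 'qpos': [-0.049, 0.428, 1.722, -0.0, 0.993, -1.559], 'eef_pos': [616.502, -29.005, 149.021], 'tcp_rot': [-3.141, -0.001, 3.08], 'contact_force': [-0.085, -0.425, -2.815], 'opening': 0.496, 'grasp_force': 41.393}
(np.float64(326.30108629842107), np.float64(264.5034798094362)) hole box 0 5 44 39 [616.3 -27.5 156.4]
```

play_rows([
  {"dp": [-0.08,-0.01,0.3],"turn": [0,0,0],"fingers": 0.7},
  {"dp": [0,0,0.4],"turn": [0,0,0],"fingers": 0.7},
  {"dp": [0,0,0.3],"turn": [0,0,0],"fingers": 0.7},
  {"dp": [0,0,0.1],"turn": [0,0,0],"fingers": 0.7},
  {"dp": [0,0,0],"turn": [0,0,0],"fingers": 0.7},
])

```text
clock: 23.42
eef_pos: [619.5, -29.1, 103.4]
tcp_rot: [-3.142, -0.003, 3.081]
contact_force: [0.2, 0.6, -1.4]
opening: 0.493
grasp_force: 41.4
```

play_rows([
  {"dp": [0,0,0],"turn": [0,0,0],"fingers": 0.7},
  {"dp": [0,0,0],"turn": [0,0,0],"fingers": 0.7},
  {"dp": [0,0,0],"turn": [0,0,0],"fingers": 0.7},
])

```text
clock: 23.67
eef_pos: [621.1, -28.8, 105.8]
tcp_rot: [3.142, 0.001, 3.081]
contact_force: [-1.1, -0.5, -1.7]
opening: 0.498
grasp_force: 41.4
```

play_rows([
  {"dp": [0.03,-0.02,0.04],"turn": [0,0,0],"fingers": 0.7},
  {"dp": [0,0,0.04],"turn": [0,0,0],"fingers": 0.7},
  {"dp": [0,0,0.04],"turn": [0,0,0],"fingers": 0.7},
  {"dp": [0,0,0],"turn": [0,0,0],"fingers": 0.7},
  {"dp": [0,0,0],"turn": [0,0,0],"fingers": 0.7},
])

```text
clock: 24.08
eef_pos: [620.4, -29.5, 101.6]
tcp_rot: [-3.142, 0.002, 3.081]
contact_force: [-1.0, -0.5, 6.6]
opening: 0.494
grasp_force: 42.2
```

play_rows([
  {"dp": [0,0,-0.02],"turn": [0,0,0],"fingers": 0.4},
  {"dp": [0,0,0],"turn": [0,0,0],"fingers": 0.4},
  {"dp": [0,0,0],"turn": [0,0,0],"fingers": 0.4},
  {"dp": [0,0,-0.3],"turn": [0,0,0],"fingers": 0.4},
  {"dp": [0,0,-0.7],"turn": [0,0,0],"fingers": 0.4},
])

```text
clock: 24.5
eef_pos: [616.9, -29.3, 138.7]
tcp_rot: [-3.142, -0.007, 3.081]
contact_force: [-0.1, -0.5, 0.2]
opening: 0.601
grasp_force: 0.0
```

play_rows([
  {"dp": [0,0,-0.7],"turn": [0,0,0],"fingers": 0.4},
  {"dp": [0,0,-0.3],"turn": [0,0,0],"fingers": 0.4},
  {"dp": [0,0,0],"turn": [0,0,0],"fingers": 0.4},
  {"dp": [0,0,0],"turn": [0,0,0],"fingers": 0.4},
])

```text
clock: 24.83
eef_pos: [619.7, -29.5, 181.8]
tcp_rot: [3.142, 0.002, 3.081]
contact_force: [0.2, -0.8, -1.2]
opening: 0.599
grasp_force: 0.0
```

Run:
```python
from d import *
f=cam('wrist'); save(f,'pics/w12.png',(150,80,450,280),2.6); np.save('w12pose.npy',f['pose']); st()
```

```text
{'clock': 24.883, 'qpos': [-0.05, 0.395, 1.692, -0.0, 1.055, -1.56], 'eef_pos': [618.876, -29.449, 180.605], 'tcp_rot': [-3.142, -0.001, 3.081], 'contact_force': [-0.697, -0.43, -0.533], 'opening': 0.598, 'grasp_force': 0.0}
```

play_rows([
  {"dp": [0,0,0],"turn": [0,0,1],"fingers": 0.45},
  {"dp": [0,0,0],"turn": [0,0,1],"fingers": 0.45},
  {"dp": [0,0,0],"turn": [0,0,1],"fingers": 0.45},
  {"dp": [0,0,0],"turn": [0,0,1],"fingers": 0.45},
  {"dp": [0,0,0],"turn": [0,0,1],"fingers": 0.45},
])

```text
clock: 25.3
eef_pos: [618.3, -29.4, 179.1]
tcp_rot: [-3.14, -0.003, 2.552]
contact_force: [0.7, 0.1, 0.2]
opening: 0.548
grasp_force: 0.0
```

play_rows([
  {"dp": [0,0,0],"turn": [0,0,1],"fingers": 0.45},
  {"dp": [0,0,0],"turn": [0,0,1],"fingers": 0.45},
  {"dp": [0,0,0],"turn": [0,0,1],"fingers": 0.45},
  {"dp": [0,0,0],"turn": [0,0,1],"fingers": 0.45},
  {"dp": [0,0,0],"turn": [0,0,1],"fingers": 0.45},
])

```text
clock: 25.72
eef_pos: [618.2, -29.4, 179.1]
tcp_rot: [-3.139, -0.002, 2.029]
contact_force: [-0.3, 0.0, 0.1]
opening: 0.55
grasp_force: 0.0
```

play_rows([
  {"dp": [0,0,0],"turn": [0,0,1],"fingers": 0.45},
  {"dp": [0,0,0],"turn": [0,0,1],"fingers": 0.45},
  {"dp": [0,0,0],"turn": [0,0,1],"fingers": 0.45},
  {"dp": [0,0,0],"turn": [0,0,1],"fingers": 0.45},
  {"dp": [0,0,0],"turn": [0,0,1],"fingers": 0.45},
])

```text
clock: 26.13
eef_pos: [618.2, -29.4, 179.1]
tcp_rot: [-3.138, 0.0, 1.505]
contact_force: [0.3, -0.0, -0.6]
opening: 0.549
grasp_force: 0.0
```

play_rows([
  {"dp": [-0.81,-0.35,0],"turn": [0,0,0],"fingers": 0.45},
  {"dp": [-0.81,-0.35,0],"turn": [0,0,0],"fingers": 0.45},
  {"dp": [-0.81,-0.35,0],"turn": [0,0,0],"fingers": 0.45},
  {"dp": [-0.81,-0.35,0],"turn": [0,0,0],"fingers": 0.45},
  {"dp": [-0.81,-0.35,0],"turn": [0,0,0],"fingers": 0.45},
])

```text
clock: 26.55
eef_pos: [537.8, -187.7, 179.3]
tcp_rot: [-3.139, -0.001, 1.511]
contact_force: [0.5, 0.2, 0.5]
opening: 0.551
grasp_force: 0.0
```

play_rows([
  {"dp": [-0.81,-0.35,0],"turn": [0,0,0],"fingers": 0.45},
  {"dp": [-0.81,-0.35,0],"turn": [0,0,0],"fingers": 0.45},
  {"dp": [-0.8,-0.35,0.5],"turn": [0,0,0],"fingers": 0.45},
  {"dp": [-0.8,-0.35,0.6],"turn": [0,0,0],"fingers": 0.45},
  {"dp": [0,0,0.7],"turn": [0,0,0],"fingers": 0.45},
])

```text
clock: 26.97
eef_pos: [473.8, -316.0, 108.4]
tcp_rot: [-3.142, 0.002, 1.507]
contact_force: [0.2, -0.8, -0.7]
opening: 0.553
grasp_force: 0.0
```

play_rows([
  {"dp": [0,0,0.3],"turn": [0,0,0],"fingers": 0.45},
  {"dp": [0,0,0],"turn": [0,0,0],"fingers": 0.45},
  {"dp": [0,0,0],"turn": [0,0,0],"fingers": 0.45},
  {"dp": [0,0,0],"turn": [0,0,0],"fingers": 0.45},
])

```text
clock: 27.3
eef_pos: [477.3, -311.0, 98.2]
tcp_rot: [3.141, 0.0, 1.512]
contact_force: [-0.3, 0.7, -0.1]
opening: 0.549
grasp_force: 0.0
```

```bash
python3 -c "
from d import *
look((477.5,-312),11,15,'pics/w13.png')"
```

```text
die [ 476.5 -307.2] rad 15.6 uv [326. 206.] eef [ 477.5 -311.2   98.7] psi 1.512 to go units x,y 0.099 -0.032 open 0.553
```

View pics/w12.png

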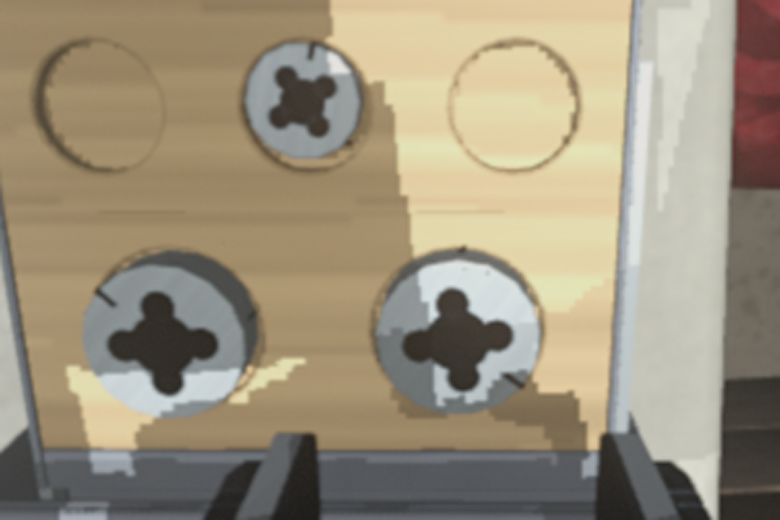

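play_rows([
  {"dp": [0.02,0,0.6],"turn": [0,0,0],"fingers": 0.5},
  {"dp": [0,0,0.7],"turn": [0,0,0],"fingers": 0.5},
  {"dp": [0,0,0.6],"turn": [0,0,0],"fingers": 0.5},
  {"dp": [0,0,0.3],"turn": [0,0,0],"fingers": 0.5},
  {"dp": [0,0,0.1],"turn": [0,0,0],"fingers": 0.5},
])

```text
clock: 27.77
eef_pos: [476.3, -309.9, 4.7]
tcp_rot: [-3.14, -0.001, 1.511]
contact_force: [-0.2, 0.0, 0.7]
opening: 0.5
grasp_force: 0.0
```

play_rows([
  {"dp": [0,0,0],"turn": [0,0,0],"fingers": 0.5},
  {"dp": [0,0,0],"turn": [0,0,0],"fingers": 0.5},
  {"dp": [0,0,0],"turn": [0,0,0],"fingers": 0.5},
])

```text
clock: 28.02
eef_pos: [477.5, -311.3, 7.0]
tcp_rot: [3.14, 0.001, 1.511]
contact_force: [1.6, 0.1, 0.4]
opening: 0.502
grasp_force: 0.0
```

play_rows([
  {"dp": [0,0,0],"turn": [0,0,0],"fingers": 0.8},
  {"dp": [0,0,0],"turn": [0,0,0],"fingers": 0.8},
  {"dp": [0,0,0],"turn": [0,0,0],"fingers": 0.8},
  {"dp": [0,0,0],"turn": [0,0,0],"fingers": 0.8},
])

```text
clock: 28.35
eef_pos: [477.3, -311.3, 7.2]
tcp_rot: [3.14, 0.001, 1.51]
contact_force: [-1.0, 0.8, 8.2]
opening: 0.315
grasp_force: 38.8
```

play_rows([
  {"dp": [0,0,-0.3],"turn": [0,0,0],"fingers": 0.8},
  {"dp": [0,0,-0.8],"turn": [0,0,0],"fingers": 0.8},
  {"dp": [0,0,-0.8],"turn": [0,0,0],"fingers": 0.8},
  {"dp": [0,0,-0.8],"turn": [0,0,0],"fingers": 0.8},
  {"dp": [0,0,-0.8],"turn": [0,0,0],"fingers": 0.8},
])

```text
clock: 28.77
eef_pos: [476.2, -310.7, 148.1]
tcp_rot: [3.141, 0.0, 1.51]
contact_force: [0.3, -0.2, -0.3]
opening: 0.313
grasp_force: 39.4
```

play_rows([
  {"dp": [0.85,0.17,0],"turn": [0,0,0],"fingers": 0.8},
  {"dp": [0.85,0.17,0],"turn": [0,0,0],"fingers": 0.8},
  {"dp": [0.85,0.17,0],"turn": [0,0,0],"fingers": 0.8},
  {"dp": [0.85,0.17,0],"turn": [0,0,0],"fingers": 0.8},
  {"dp": [0.85,0.18,0],"turn": [0,0,0],"fingers": 0.8},
])

```text
clock: 29.18
eef_pos: [521.2, -141.8, 146.9]
tcp_rot: [3.14, 0.0, 1.51]
contact_force: [1.4, 0.5, -0.0]
opening: 0.312
grasp_force: 39.4
```

play_rows([
  {"dp": [0.85,0.18,0],"turn": [0,0,0],"fingers": 0.8},
  {"dp": [0.85,0.18,0],"turn": [0,0,0],"fingers": 0.8},
  {"dp": [0.84,0.18,0],"turn": [0,0,0],"fingers": 0.8},
  {"dp": [0.83,0.17,0],"turn": [0,0,0],"fingers": 0.8},
  {"dp": [0,0,0],"turn": [0,0,0],"fingers": 0.8},
])

```text
clock: 29.6
eef_pos: [559.1, -5.6, 147.0]
tcp_rot: [3.139, -0.002, 1.513]
contact_force: [-0.2, -0.5, -0.7]
opening: 0.313
grasp_force: 39.5
```

play_rows([
  {"dp": [0,0,0],"turn": [0,0,0],"fingers": 0.8},
  {"dp": [0,0,0],"turn": [0,0,0],"fingers": 0.8},
  {"dp": [0,0,0],"turn": [0,0,0],"fingers": 0.8},
])

```text
clock: 29.85
eef_pos: [557.2, -11.2, 146.0]
tcp_rot: [3.141, 0.0, 1.51]
contact_force: [0.2, -0.2, -0.9]
opening: 0.313
grasp_force: 39.5
```

Run:
```python
from d import *
f=cam('wrist'); save(f,'pics/w14.png',(200,80,440,320),2.5); st(); np.save('w14pose.npy',f['pose'])
f=cam('wrist'); f['pose']=np.load('w12pose.npy')
print('w12 s1',onz(f,347.7,120.4,95).round(1),'s3',onz(f,188.5,120.4,95).round(1),'s2 die',onz(f,150+303/2.6,80+103/2.6,100).round(1))
```

```text
{'clock': 29.9, 'qpos': [-0.023, 0.347, 1.857, -0.0, 0.938, 0.039], 'eef_pos': [557.213, -11.379, 145.879], 'tcp_rot': [3.141, 0.0, 1.509], 'contact_force': [-0.093, -0.149, -1.256], 'opening': 0.32, 'grasp_force': 39.452}
w12 s1 [560.9  -9.2  95. ] s3 [ 554.  -119.4   95. ] s2 die [556.6 -64.3 100. ]
```

View pics/w14.png

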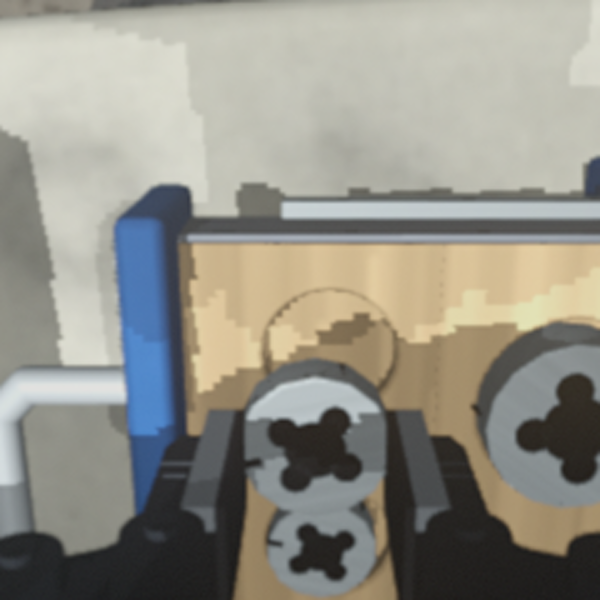

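The view shows the small die held level between the pads, with its top centre near (316,445) in the crop. Pocket 1 is ahead of it at about (330,353).

Run:
```python
from h import *
f=cam('wrist'); f['pose']=np.load('w14pose.npy')
q=lambda x,y,z=95:onz(f,200+(x+.5)/2.5-.5,80+(y+.5)/2.5-.5,z).round(1)
print('s1 top',q(330,288),'l/r',q(264,350),q(397,350)); print('die l/r',q(246,445,150),q(386,445,150),'far/near',q(316,377,150),q(316,514,150)); print('s2die',q(321,552,100))
```

```text
s1 top [562.3   7.3  95. ] l/r [544.5  -8.3  95. ] [578.5 -10.4  95. ]
die l/r [544.5  -6.1 150. ] [571.2  -7.7 150. ] far/near [558.7   7.2 150. ] [556.9 -22.1 150. ]
s2die [555.7 -66.1 100. ]
```

play_rows([
  {"dp": [-0.05,0.07,0.3],"turn": [0,0,0],"fingers": 0.8},
  {"dp": [0,0,0.4],"turn": [0,0,0],"fingers": 0.8},
  {"dp": [0,0,0.3],"turn": [0,0,0],"fingers": 0.8},
  {"dp": [0,0,0],"turn": [0,0,0],"fingers": 0.8},
  {"dp": [0,0,0],"turn": [0,0,0],"fingers": 0.8},
])

```text
clock: 30.42
eef_pos: [559.4, -12.8, 104.4]
tcp_rot: [-3.139, 0.0, 1.51]
contact_force: [-0.2, 0.5, -0.5]
opening: 0.316
grasp_force: 39.5
```

play_rows([
  {"dp": [0,0,0],"turn": [0,0,0],"fingers": 0.8},
  {"dp": [0,0,0.05],"turn": [0,0,0],"fingers": 0.8},
  {"dp": [0,0,0.05],"turn": [0,0,0],"fingers": 0.8},
  {"dp": [0,0,0],"turn": [0,0,0],"fingers": 0.8},
])

```text
clock: 30.75
eef_pos: [560.2, -12.5, 101.6]
tcp_rot: [3.141, -0.0, 1.51]
contact_force: [-0.2, 0.2, 0.4]
opening: 0.313
grasp_force: 39.5
```

play_rows([
  {"dp": [-0.02,0,0.03],"turn": [0,0,0],"fingers": 0.8},
  {"dp": [0,0,0.04],"turn": [0,0,0],"fingers": 0.8},
  {"dp": [0,0,0.03],"turn": [0,0,0],"fingers": 0.8},
  {"dp": [0,0,0],"turn": [0,0,0],"fingers": 0.8},
  {"dp": [0,0,0],"turn": [0,0,0],"fingers": 0.8},
])

```text
clock: 31.17
eef_pos: [560.4, -13.3, 98.0]
tcp_rot: [3.141, 0.0, 1.51]
contact_force: [-0.7, 0.2, 4.3]
opening: 0.313
grasp_force: 40.2
```

play_rows([
  {"dp": [0,0,0],"turn": [0,0,0],"fingers": 0.58},
  {"dp": [0,0,0],"turn": [0,0,0],"fingers": 0.58},
  {"dp": [0,0,0],"turn": [0,0,0],"fingers": 0.58},
  {"dp": [0,0,-0.2],"turn": [0,0,0],"fingers": 0.58},
  {"dp": [0,0,-0.4],"turn": [0,0,0],"fingers": 0.58},
])

```text
clock: 31.58
eef_pos: [558.7, -13.3, 120.5]
tcp_rot: [-3.138, 0.0, 1.51]
contact_force: [1.4, 0.2, 0.5]
opening: 0.421
grasp_force: 0.0
```

play_rows([
  {"dp": [0,0,-0.7],"turn": [0,0,0],"fingers": 0.45},
  {"dp": [0,0,-0.7],"turn": [0,0,0],"fingers": 0.45},
  {"dp": [0,0,0],"turn": [0,0,0],"fingers": 0.45},
  {"dp": [0,0,0],"turn": [0,0,0],"fingers": 0.45},
  {"dp": [0,0,0],"turn": [0,0,0],"fingers": 0.45},
])

```text
clock: 32.0
eef_pos: [559.9, -13.3, 177.6]
tcp_rot: [3.142, 0.0, 1.51]
contact_force: [0.7, -0.3, -0.8]
opening: 0.551
grasp_force: 0.0
```

Run:
```python
from d import *
st(); f=cam('wrist'); save(f,'pics/w15.png',(200,80,460,280),3)
print('s1 die',find(f,(560,-11),100,15))
s=cam('scene'); save(s,'pics/s15.png',(250,90,440,260),4)
for k,g,z,R in [('sm2',(614,-304),11,15)]: print(k,find(s,g,z,R))
```

```text
{'clock': 32.0, 'qpos': [-0.026, 0.312, 1.825, -0.0, 1.005, 0.034], 'eef_pos': [559.875, -13.298, 177.584], 'tcp_rot': [3.142, 0.0, 1.51], 'contact_force': [0.706, -0.293, -0.838], 'opening': 0.551, 'grasp_force': 0.0}
s1 die (array([561.5, -11.7]), 15.2, array([325., 206.]))
sm2 (array([ 613.5, -308. ]), 18.8, array([364., 222.]))
```

play_rows([
  {"dp": [-0.8,0.2,0],"turn": [0,0,0],"fingers": 0.45},
  {"dp": [-0.8,0.2,0],"turn": [0,0,0],"fingers": 0.45},
  {"dp": [-0.8,0.2,0],"turn": [0,0,0],"fingers": 0.45},
  {"dp": [-0.8,0.2,0],"turn": [0,0,0],"fingers": 0.45},
  {"dp": [-0.8,0.2,0],"turn": [0,0,0],"fingers": 0.45},
])

```text
clock: 32.52
eef_pos: [589.8, -176.7, 176.3]
tcp_rot: [-3.14, -0.001, 1.511]
contact_force: [1.2, 0.2, 0.8]
opening: 0.547
grasp_force: 0.0
```

play_rows([
  {"dp": [-0.8,0.2,0],"turn": [0,0,0],"fingers": 0.45},
  {"dp": [-0.8,0.2,0],"turn": [0,0,0],"fingers": 0.45},
  {"dp": [-0.8,0.2,0],"turn": [0,0,0],"fingers": 0.45},
  {"dp": [-0.75,0.2,0],"turn": [0,0,0],"fingers": 0.45},
  {"dp": [0,0,0.7],"turn": [0,0,0],"fingers": 0.45},
])

```text
clock: 32.93
eef_pos: [618.0, -309.9, 153.1]
tcp_rot: [3.134, 0.005, 1.508]
contact_force: [-0.1, -1.1, 0.2]
opening: 0.546
grasp_force: 0.0
```

play_rows([
  {"dp": [0,0,0.5],"turn": [0,0,0],"fingers": 0.45},
  {"dp": [0,0,0],"turn": [0,0,0],"fingers": 0.45},
  {"dp": [0,0,0],"turn": [0,0,0],"fingers": 0.45},
  {"dp": [0,0,0],"turn": [0,0,0],"fingers": 0.45},
])

```text
clock: 33.27
eef_pos: [614.9, -302.9, 129.9]
tcp_rot: [-3.141, -0.0, 1.511]
contact_force: [0.3, 0.0, 0.7]
opening: 0.552
grasp_force: 0.0
```

Run:
```python
from d import *
st(); look((613.8,-303),11,15)
f=cam('wrist'); save(f,'pics/w16.png')
hsv=cv2.cvtColor(np.asarray(f['pixels']),cv2.COLOR_RGB2HSV); m=cv2.inRange(hsv,(15,140,90),(35,255,255)); ys,xs=np.nonzero(m[:, 330:]); 
n,l,s,c=cv2.connectedComponentsWithStats(m)
for i in range(1,n):
    if s[i,4]>150: print(s[i],[onz(f,s[i,0],c[i][1],z).round(0).tolist() for z in (0,62)])
S=cam('scene'); print('hook',onz(S,220+497/3,85+402/3,4).round(1),'tape front top',onz(S,220+515/3,85+312/3,62).round(1),'front bottom',onz(S,220+495/3,85+390/3,0).round(1),onz(S,220+527/3,85+405/3,0).round(1))
```

```text
{'clock': 33.267, 'qpos': [-0.46, 0.544, 1.575, 0.0, 1.023, -0.4], 'eef_pos': [614.895, -302.932, 129.895], 'tcp_rot': [-3.141, -0.0, 1.511], 'contact_force': [0.325, 0.049, 0.692], 'opening': 0.552, 'grasp_force': 0.0}
die [ 613.2 -300.4] rad 15.4 uv [324. 193.] eef [ 615.3 -303.   130.6] psi 1.511 to go units x,y 0.063 -0.058 open 0.55
[ 407  162   86   68 3477] [[687.0, -318.0, 0.0], [672.0, -297.0, 62.0]]
[ 419  268   91   48 1580] [[700.0, -407.0, 0.0], [682.0, -365.0, 62.0]]
[367 286  14  72 572] [[649.0, -444.0, 0.0], [642.0, -394.0, 62.0]]
hook [ 668.8 -318.3    4. ] tape front top [ 705.  -287.8   62. ] front bottom [ 679.1 -302.7    0. ] [ 690.2 -331.1    0. ]
```

play_rows([
  {"dp": [0,0,0],"turn": [0,0,-1],"fingers": 0.45},
  {"dp": [0,0,0],"turn": [0,0,-1],"fingers": 0.45},
  {"dp": [0,0,0],"turn": [0,0,-1],"fingers": 0.45},
  {"dp": [0,0,0],"turn": [0,0,-1],"fingers": 0.45},
  {"dp": [0,0,0],"turn": [0,0,-1],"fingers": 0.45},
])

```text
clock: 33.83
eef_pos: [615.3, -303.1, 130.9]
tcp_rot: [3.14, 0.002, 2.04]
contact_force: [0.2, 0.1, -0.7]
opening: 0.549
grasp_force: 0.0
```

play_rows([
  {"dp": [0,0,0],"turn": [0,0,-1],"fingers": 0.45},
  {"dp": [0,0,0],"turn": [0,0,-1],"fingers": 0.45},
  {"dp": [0,0,0],"turn": [0,0,-1],"fingers": 0.45},
  {"dp": [0,0,0],"turn": [0,0,-1],"fingers": 0.45},
  {"dp": [0,0,0],"turn": [0,0,-1],"fingers": 0.45},
])

```text
clock: 34.25
eef_pos: [615.3, -303.1, 130.9]
tcp_rot: [3.141, 0.002, 2.563]
contact_force: [0.1, 0.1, 0.2]
opening: 0.551
grasp_force: 0.0
```

play_rows([
  {"dp": [0,0,0],"turn": [0,0,-1],"fingers": 0.45},
  {"dp": [0,0,0],"turn": [0,0,-1],"fingers": 0.45},
  {"dp": [0,0,0],"turn": [0,0,-1],"fingers": 0.45},
  {"dp": [0,0,0],"turn": [0,0,-1],"fingers": 0.45},
  {"dp": [0,0,0],"turn": [0,0,-1],"fingers": 0.45},
])

```text
clock: 34.67
eef_pos: [615.3, -303.1, 130.9]
tcp_rot: [-3.141, 0.002, 3.087]
contact_force: [-0.6, -0.4, 0.0]
opening: 0.553
grasp_force: 0.0
```

play_rows([
  {"dp": [0,0,0.5],"turn": [0,0,0],"fingers": 0.45},
  {"dp": [0,0,0.2],"turn": [0,0,0],"fingers": 0.45},
  {"dp": [0,0,0],"turn": [0,0,0],"fingers": 0.45},
  {"dp": [0,0,0],"turn": [0,0,0],"fingers": 0.45},
  {"dp": [0,0,0],"turn": [0,0,0],"fingers": 0.45},
])

```text
clock: 35.08
eef_pos: [615.1, -303.2, 102.4]
tcp_rot: [-3.141, 0.001, 3.081]
contact_force: [-0.2, -0.1, -0.4]
opening: 0.55
grasp_force: 0.0
```

```bash
python3 -c "
from d import *
look((613.2,-302),11,15,'pics/w17.png')"
```

```text
die [ 614.1 -301.9] rad 15.5 uv [325. 198.] eef [ 615.2 -303.3  102.5] psi 3.081 to go units x,y 0.03 0.032 open 0.547
```

play_rows([
  {"dp": [0.025,0.02,0.6],"turn": [0,0,0],"fingers": 0.5},
  {"dp": [0,0,0.7],"turn": [0,0,0],"fingers": 0.5},
  {"dp": [0,0,0.6],"turn": [0,0,0],"fingers": 0.5},
  {"dp": [0,0,0.35],"turn": [0,0,0],"fingers": 0.5},
  {"dp": [0,0,0.14],"turn": [0,0,0],"fingers": 0.5},
])

```text
clock: 35.55
eef_pos: [612.7, -301.8, 4.1]
tcp_rot: [3.141, -0.003, 3.081]
contact_force: [-0.6, -0.1, -0.7]
opening: 0.501
grasp_force: 0.0
```

play_rows([
  {"dp": [0,0,0],"turn": [0,0,0],"fingers": 0.5},
  {"dp": [0,0,0],"turn": [0,0,0],"fingers": 0.5},
  {"dp": [0,0,0],"turn": [0,0,0],"fingers": 0.5},
])

```text
clock: 35.8
eef_pos: [614.9, -302.9, 7.6]
tcp_rot: [-3.141, 0.002, 3.081]
contact_force: [-0.1, 0.4, 0.0]
opening: 0.502
grasp_force: 0.0
```

play_rows([
  {"dp": [0,0,0],"turn": [0,0,0],"fingers": 0.8},
  {"dp": [0,0,0],"turn": [0,0,0],"fingers": 0.8},
  {"dp": [0,0,0],"turn": [0,0,0],"fingers": 0.8},
  {"dp": [0,0,0],"turn": [0,0,0],"fingers": 0.8},
])

```text
clock: 36.13
eef_pos: [614.7, -302.8, 7.8]
tcp_rot: [-3.141, 0.002, 3.081]
contact_force: [-0.4, 0.3, 5.7]
opening: 0.313
grasp_force: 38.9
```

play_rows([
  {"dp": [0,0,-0.3],"turn": [0,0,0],"fingers": 0.8},
  {"dp": [0,0,-0.8],"turn": [0,0,0],"fingers": 0.8},
  {"dp": [0,0,-0.8],"turn": [0,0,0],"fingers": 0.8},
  {"dp": [0,0,-0.8],"turn": [0,0,0],"fingers": 0.8},
  {"dp": [0,0,-0.8],"turn": [0,0,0],"fingers": 0.8},
])

```text
clock: 36.55
eef_pos: [613.7, -302.3, 148.8]
tcp_rot: [-3.141, 0.001, 3.081]
contact_force: [0.6, -1.4, -1.1]
opening: 0.309
grasp_force: 39.4
```

play_rows([
  {"dp": [0,0,0],"turn": [0,0,1],"fingers": 0.8},
  {"dp": [0,0,0],"turn": [0,0,1],"fingers": 0.8},
  {"dp": [0,0,0],"turn": [0,0,1],"fingers": 0.8},
  {"dp": [0,0,0],"turn": [0,0,1],"fingers": 0.8},
  {"dp": [0,0,0],"turn": [0,0,1],"fingers": 0.8},
])

```text
clock: 36.97
eef_pos: [613.9, -302.3, 147.5]
tcp_rot: [3.141, 0.001, 2.552]
contact_force: [-0.4, -0.1, 0.5]
opening: 0.309
grasp_force: 39.4
```

play_rows([
  {"dp": [0,0,0],"turn": [0,0,1],"fingers": 0.8},
  {"dp": [0,0,0],"turn": [0,0,1],"fingers": 0.8},
  {"dp": [0,0,0],"turn": [0,0,1],"fingers": 0.8},
  {"dp": [0,0,0],"turn": [0,0,1],"fingers": 0.8},
  {"dp": [0,0,0],"turn": [0,0,1],"fingers": 0.8},
])

```text
clock: 37.38
eef_pos: [613.9, -302.3, 147.4]
tcp_rot: [3.141, 0.001, 2.029]
contact_force: [0.4, 0.1, -0.4]
opening: 0.312
grasp_force: 39.4
```

play_rows([
  {"dp": [0,0,0],"turn": [0,0,1],"fingers": 0.8},
  {"dp": [0,0,0],"turn": [0,0,1],"fingers": 0.8},
  {"dp": [0,0,0],"turn": [0,0,1],"fingers": 0.8},
  {"dp": [0,0,0],"turn": [0,0,1],"fingers": 0.8},
  {"dp": [0,0,0],"turn": [0,0,1],"fingers": 0.8},
])

```text
clock: 37.8
eef_pos: [613.9, -302.3, 147.4]
tcp_rot: [3.141, 0.0, 1.505]
contact_force: [0.3, 0.8, 0.7]
opening: 0.31
grasp_force: 39.4
```

play_rows([
  {"dp": [0.74,-0.3,0],"turn": [0,0,0],"fingers": 0.8},
  {"dp": [0.74,-0.3,0],"turn": [0,0,0],"fingers": 0.8},
  {"dp": [0.74,-0.3,0],"turn": [0,0,0],"fingers": 0.8},
  {"dp": [0.74,-0.3,0],"turn": [0,0,0],"fingers": 0.8},
  {"dp": [0.74,-0.3,0],"turn": [0,0,0],"fingers": 0.8},
])

```text
clock: 38.22
eef_pos: [562.3, -149.8, 147.2]
tcp_rot: [3.14, 0.0, 1.51]
contact_force: [0.5, 0.1, -1.1]
opening: 0.31
grasp_force: 39.5
```

play_rows([
  {"dp": [0.74,-0.31,0],"turn": [0,0,0],"fingers": 0.8},
  {"dp": [0,0,0.2],"turn": [0,0,0],"fingers": 0.8},
  {"dp": [0,0,0],"turn": [0,0,0],"fingers": 0.8},
  {"dp": [0,0,0],"turn": [0,0,0],"fingers": 0.8},
  {"dp": [0,0,0],"turn": [0,0,0],"fingers": 0.8},
])

```text
clock: 38.63
eef_pos: [553.0, -121.5, 138.7]
tcp_rot: [3.14, 0.0, 1.51]
contact_force: [0.5, -0.9, -0.5]
opening: 0.31
grasp_force: 39.5
```

Run:
```python
from d import *
st(); f=cam('wrist'); save(f,'pics/w18.png',(200,80,440,320),2.5); np.save('w18pose.npy',f['pose'])
e=r.sense()['eef_pos']; print('held',find(f,(e[0]+1,e[1]+2),e[2]+4,15)); print('s3 exp px',proj(f,[[554,-119.3,95]]).round(1),'s2 die',find(f,(556,-64),100,15))
```

```text
{'clock': 38.633, 'qpos': [-0.219, 0.368, 1.844, -0.0, 0.928, -0.158], 'eef_pos': [552.96, -121.539, 138.724], 'tcp_rot': [3.14, 0.0, 1.51], 'contact_force': [0.501, -0.92, -0.549], 'opening': 0.31, 'grasp_force': 39.47}
held (array([ 553.6, -121.3]), 15.0, array([327., 262.]))
s3 exp px [[326.7 223.8]] s2 die (array([556.2, -65.2]), 15.1, array([324., 134.]))
```

play_rows([
  {"dp": [0.03,0.02,0.3],"turn": [0,0,0],"fingers": 0.8},
  {"dp": [0,0,0.3],"turn": [0,0,0],"fingers": 0.8},
  {"dp": [0,0,0.2],"turn": [0,0,0],"fingers": 0.8},
  {"dp": [0,0,0.1],"turn": [0,0,0],"fingers": 0.8},
  {"dp": [0,0,0],"turn": [0,0,0],"fingers": 0.8},
])

```text
clock: 39.1
eef_pos: [552.3, -119.6, 100.3]
tcp_rot: [-3.139, -0.0, 1.51]
contact_force: [0.3, -1.1, -0.6]
opening: 0.315
grasp_force: 39.4
```

play_rows([
  {"dp": [0,0,0],"turn": [0,0,0],"fingers": 0.8},
  {"dp": [0,0,0.03],"turn": [0,0,0],"fingers": 0.8},
  {"dp": [0,0,0.03],"turn": [0,0,0],"fingers": 0.8},
  {"dp": [0,0,0],"turn": [0,0,0],"fingers": 0.8},
  {"dp": [0,0,0],"turn": [0,0,0],"fingers": 0.8},
])

```text
clock: 39.52
eef_pos: [553.1, -119.4, 99.7]
tcp_rot: [3.141, 0.0, 1.51]
contact_force: [1.0, -0.5, -0.1]
opening: 0.308
grasp_force: 39.5
```

play_rows([
  {"dp": [0,0,0.03],"turn": [0,0,0],"fingers": 0.8},
  {"dp": [0,0,0.02],"turn": [0,0,0],"fingers": 0.8},
  {"dp": [0,0,0],"turn": [0,0,0],"fingers": 0.8},
  {"dp": [0,0,0],"turn": [0,0,0],"fingers": 0.8},
])

```text
clock: 39.85
eef_pos: [553.7, -119.5, 98.5]
tcp_rot: [3.14, 0.0, 1.51]
contact_force: [-0.6, -0.2, 7.6]
opening: 0.309
grasp_force: 40.6
```

play_rows([
  {"dp": [0,0,0],"turn": [0,0,0],"fingers": 0.58},
  {"dp": [0,0,0],"turn": [0,0,0],"fingers": 0.58},
  {"dp": [0,0,0],"turn": [0,0,0],"fingers": 0.58},
  {"dp": [0,0,-0.2],"turn": [0,0,0],"fingers": 0.58},
  {"dp": [0,0,-0.4],"turn": [0,0,0],"fingers": 0.58},
])

```text
clock: 40.27
eef_pos: [551.7, -119.2, 120.4]
tcp_rot: [-3.138, -0.001, 1.51]
contact_force: [0.8, 0.4, -0.3]
opening: 0.417
grasp_force: 0.0
```

play_rows([
  {"dp": [0,0,-0.8],"turn": [0,0,0],"fingers": 0.67},
  {"dp": [0,0,-0.8],"turn": [0,0,0],"fingers": 0.67},
  {"dp": [-0.4,0,-0.8],"turn": [0,0,0],"fingers": 0.67},
  {"dp": [-0.4,0,0],"turn": [0,0,0],"fingers": 0.67},
  {"dp": [0,0,0],"turn": [0,0,0],"fingers": 0.67},
])

```text
clock: 40.68
eef_pos: [552.4, -153.6, 220.5]
tcp_rot: [3.137, 0.002, 1.51]
contact_force: [-1.1, -0.1, -0.5]
opening: 0.332
grasp_force: 0.0
```

play_rows([
  {"dp": [0,0,0],"turn": [0,0,0],"fingers": 0.67},
  {"dp": [0,0,0],"turn": [0,0,0],"fingers": 0.67},
  {"dp": [0,0,0],"turn": [0,0,0],"fingers": 0.67},
])

```text
clock: 40.93
eef_pos: [550.5, -150.7, 216.7]
tcp_rot: [-3.14, -0.001, 1.51]
contact_force: [0.7, 0.1, -0.6]
opening: 0.327
grasp_force: 0.0
```

Run:
```python
from d import *
st(); f=cam('wrist'); 
for g,z,R in [((561,-11),100,15),((556,-64),100,15),((553,-119),100,15),((620,-28),107,22.5),((616,-108),107,22.5)]: print(find(f,g,z,R))
s=cam('scene'); a=np.asarray(s['pixels']); w=np.asarray(f['pixels'])
o=np.hstack([cv2.resize(w[0:250,270:570],(480,400),interpolation=cv2.INTER_CUBIC),cv2.resize(a[90:280,230:382],(320,400),interpolation=cv2.INTER_CUBIC)])
cv2.imwrite('pics/last.png',o[...,::-1])
```

```text
{'clock': 40.933, 'qpos': [-0.27, 0.285, 1.765, 0.0, 1.094, -0.21], 'eef_pos': [550.508, -150.698, 216.662], 'tcp_rot': [-3.14, -0.001, 1.51], 'contact_force': [0.726, 0.106, -0.635], 'opening': 0.327, 'grasp_force': 0.0}
(array([566. , -15.8]), 12.4, array([329.,   5.]))
(array([556.8, -65.2]), 14.8, array([326.,  83.]))
(array([ 554.8, -118.7]), 14.8, array([326., 156.]))
(array([622.7, -27.9]), 23.1, array([414.,  24.]))
(array([ 619.2, -109.6]), 22.8, array([407., 138.]))
```

View pics/last.png

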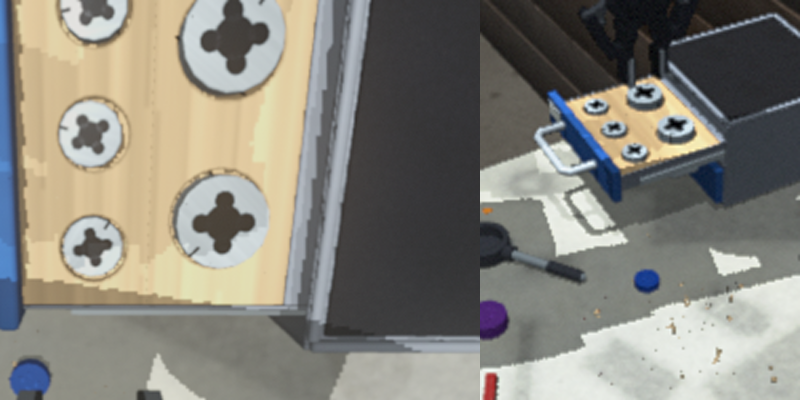

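All five dies lie seated in pockets of their own size. I'll take the handle again, a little higher this time.

play_rows([
  {"dp": [0.54,-0.55,0],"turn": [0,0,0],"fingers": 0.67},
  {"dp": [0.54,-0.55,0],"turn": [0,0,0],"fingers": 0.67},
  {"dp": [0.54,-0.55,0],"turn": [0,0,0],"fingers": 0.67},
  {"dp": [0.54,-0.55,0],"turn": [0,0,0],"fingers": 0.67},
  {"dp": [0,0,0.6],"turn": [0,0,0],"fingers": 0.67},
])

```text
clock: 41.45
eef_pos: [467.0, -57.0, 195.9]
tcp_rot: [3.139, -0.001, 1.512]
contact_force: [0.9, -1.0, 0.1]
opening: 0.327
grasp_force: 0.0
```

play_rows([
  {"dp": [0,0,0.6],"turn": [0,0,0],"fingers": 0.67},
  {"dp": [0,0,0.5],"turn": [0,0,0],"fingers": 0.67},
  {"dp": [0,0,0],"turn": [0,0,0],"fingers": 0.67},
  {"dp": [0,0,0],"turn": [0,0,0],"fingers": 0.67},
  {"dp": [0,0,0],"turn": [0,0,0],"fingers": 0.67},
])

```text
clock: 41.87
eef_pos: [469.0, -59.8, 150.2]
tcp_rot: [3.141, 0.0, 1.51]
contact_force: [0.0, -0.5, 0.8]
opening: 0.332
grasp_force: 0.0
```

play_rows([
  {"dp": [0,-0.04,0.4],"turn": [0,0,0],"fingers": 0.67},
  {"dp": [0,0,0.5],"turn": [0,0,0],"fingers": 0.67},
  {"dp": [0,0,0.5],"turn": [0,0,0],"fingers": 0.67},
  {"dp": [0,0,0.28],"turn": [0,0,0],"fingers": 0.67},
  {"dp": [0,0,0],"turn": [0,0,0],"fingers": 0.67},
])

```text
clock: 42.28
eef_pos: [466.5, -59.7, 81.6]
tcp_rot: [-3.14, -0.0, 1.51]
contact_force: [-0.8, 0.5, -0.2]
opening: 0.332
grasp_force: 0.0
```

play_rows([
  {"dp": [0,0,0],"turn": [0,0,0],"fingers": 1},
  {"dp": [0,0,0],"turn": [0,0,0],"fingers": 1},
  {"dp": [0,0,0],"turn": [0,0,0],"fingers": 1},
  {"dp": [0,0,0],"turn": [0,0,0],"fingers": 1},
  {"dp": [0,0,0],"turn": [0,0,0],"fingers": 1},
], force=60)

```text
clock: 42.7
eef_pos: [468.3, -59.9, 83.5]
tcp_rot: [3.139, 0.0, 1.51]
contact_force: [1.4, -0.9, 5.7]
opening: 0.086
grasp_force: 59.2
```

play_rows([
  {"dp": [0,0.15,0],"turn": [0,0,0],"fingers": 1},
  {"dp": [0,0.25,0],"turn": [0,0,0],"fingers": 1},
  {"dp": [0,0.35,0],"turn": [0,0,0],"fingers": 1},
  {"dp": [0,0.35,0],"turn": [0,0,0],"fingers": 1},
  {"dp": [0,0.35,0],"turn": [0,0,0],"fingers": 1},
])

```text
clock: 43.12
eef_pos: [525.3, -63.5, 83.4]
tcp_rot: [3.141, 0.0, 1.51]
contact_force: [-1.9, -1.7, 10.0]
opening: 0.087
grasp_force: 59.7
```

play_rows([
  {"dp": [0,0.35,0],"turn": [0,0,0],"fingers": 1},
  {"dp": [0,0.35,0],"turn": [0,0,0],"fingers": 1},
  {"dp": [0,0.3,0],"turn": [0,0,0],"fingers": 1},
  {"dp": [0,0.2,0],"turn": [0,0,0],"fingers": 1},
  {"dp": [0,0.1,0],"turn": [0,0,0],"fingers": 1},
])

```text
clock: 43.53
eef_pos: [578.2, -66.8, 83.5]
tcp_rot: [3.14, 0.0, 1.51]
contact_force: [-2.8, -1.6, 9.2]
opening: 0.083
grasp_force: 59.6
```

play_rows([
  {"dp": [0,0,-0.08],"turn": [0,0,0],"fingers": 1},
  {"dp": [0,0,-0.08],"turn": [0,0,0],"fingers": 1},
  {"dp": [0,0,-0.08],"turn": [0,0,0],"fingers": 1},
  {"dp": [0,0,-0.08],"turn": [0,0,0],"fingers": 1},
  {"dp": [0,0,0],"turn": [0,0,0],"fingers": 1},
])

```text
clock: 43.95
eef_pos: [575.9, -66.5, 95.4]
tcp_rot: [-3.14, 0.0, 1.51]
contact_force: [-0.3, -3.8, -4.3]
opening: 0.082
grasp_force: 58.6
```

play_rows([
  {"dp": [0,0.1,-0.03],"turn": [0,0,0],"fingers": 1},
  {"dp": [0,0.15,0],"turn": [0,0,0],"fingers": 1},
  {"dp": [0,0.15,0],"turn": [0,0,0],"fingers": 1},
  {"dp": [0,0.15,0],"turn": [0,0,0],"fingers": 1},
  {"dp": [0,0,0],"turn": [0,0,0],"fingers": 1},
])

```text
clock: 44.37
eef_pos: [600.2, -68.0, 96.3]
tcp_rot: [3.14, 0.0, 1.51]
contact_force: [2.2, -4.3, -6.3]
opening: 0.086
grasp_force: 58.7
```

play_rows([
  {"dp": [0,0.1,0],"turn": [0,0,0],"fingers": 1},
  {"dp": [0,0.1,0],"turn": [0,0,0],"fingers": 1},
  {"dp": [0,0.07,0],"turn": [0,0,0],"fingers": 1},
  {"dp": [0,0,0],"turn": [0,0,0],"fingers": 1},
])

```text
clock: 44.7
eef_pos: [609.1, -68.5, 96.0]
tcp_rot: [-3.14, 0.0, 1.51]
contact_force: [-2.2, -4.5, -5.6]
opening: 0.09
grasp_force: 59.0
```

play_rows([
  {"dp": [0,0.04,0],"turn": [0,0,0],"fingers": 1},
  {"dp": [0,0.02,0],"turn": [0,0,0],"fingers": 1},
  {"dp": [0,0,0],"turn": [0,0,0],"fingers": 1},
  {"dp": [0,0,0],"turn": [0,0,0],"fingers": 1},
])

```text
clock: 45.03
eef_pos: [609.2, -68.6, 95.3]
tcp_rot: [-3.136, 0.0, 1.51]
contact_force: [-8.3, -4.8, -4.1]
opening: 0.085
grasp_force: 59.1
```

Home: the drawer resists at 609 mm. I'll lower it behind the stop and release.

play_rows([
  {"dp": [0,0,0.08],"turn": [0,0,0],"fingers": 1},
  {"dp": [0,0,0.08],"turn": [0,0,0],"fingers": 1},
  {"dp": [0,0,0.08],"turn": [0,0,0],"fingers": 1},
  {"dp": [0,-0.02,0.07],"turn": [0,0,0],"fingers": 1},
  {"dp": [0,0,0],"turn": [0,0,0],"fingers": 1},
])

```text
clock: 45.45
eef_pos: [607.9, -68.5, 83.7]
tcp_rot: [-3.135, 0.0, 1.51]
contact_force: [-13.7, -5.0, 4.9]
opening: 0.088
grasp_force: 60.2
```

play_rows([
  {"dp": [0,0,0],"turn": [0,0,0],"fingers": 0.75},
  {"dp": [0,0,0],"turn": [0,0,0],"fingers": 0.7},
  {"dp": [0,0,0],"turn": [0,0,0],"fingers": 0.7},
  {"dp": [0,0,0],"turn": [0,0,0],"fingers": 0.7},
])

```text
clock: 45.78
eef_pos: [612.1, -68.2, 84.5]
tcp_rot: [3.14, -0.0, 1.51]
contact_force: [0.8, -0.4, 0.4]
opening: 0.3
grasp_force: 0.0
```

play_rows([
  {"dp": [0,-0.08,0],"turn": [0,0,0],"fingers": 0.7},
  {"dp": [0,0,0],"turn": [0,0,0],"fingers": 0.7},
  {"dp": [0,0,-0.4],"turn": [0,0,0],"fingers": 0.7},
  {"dp": [0,0,-0.6],"turn": [0,0,0],"fingers": 0.7},
  {"dp": [0,0,-0.8],"turn": [0,0,0],"fingers": 0.7},
])

```text
clock: 46.2
eef_pos: [606.3, -68.0, 154.7]
tcp_rot: [-3.138, -0.0, 1.51]
contact_force: [0.6, 0.0, -0.4]
opening: 0.302
grasp_force: 0.0
```

play_rows([
  {"dp": [0.6,-0.5,-0.6],"turn": [0,0,0],"fingers": 0.7},
  {"dp": [0.7,-0.5,-0.5],"turn": [0,0,0],"fingers": 0.7},
  {"dp": [0.8,-0.4,0],"turn": [0,0,0],"fingers": 0.7},
  {"dp": [0.8,-0.4,0],"turn": [0,0,0],"fingers": 0.7},
  {"dp": [0.8,-0.4,0],"turn": [0,0,0],"fingers": 0.7},
])

```text
clock: 46.62
eef_pos: [528.3, 86.0, 200.7]
tcp_rot: [3.14, -0.001, 1.51]
contact_force: [-0.1, 0.7, -0.5]
opening: 0.301
grasp_force: 0.0
```

play_rows([
  {"dp": [0.8,-0.4,0],"turn": [0,0,0],"fingers": 0.7},
  {"dp": [0.8,-0.4,0],"turn": [0,0,0],"fingers": 0.7},
  {"dp": [0.8,-0.4,0],"turn": [0,0,0],"fingers": 0.7},
  {"dp": [0.8,-0.4,0],"turn": [0,0,0],"fingers": 0.7},
  {"dp": [0,0,0],"turn": [0,0,0],"fingers": 0.7},
])

```text
clock: 47.03
eef_pos: [470.6, 221.0, 200.1]
tcp_rot: [-3.141, -0.002, 1.513]
contact_force: [-0.1, 0.1, 0.7]
opening: 0.3
grasp_force: 0.0
```

Run:
```python
from h import *
st()
for n,(x0,y0,x1,y1) in dict(scene=(298,110,350,188),side=(305,140,345,200)).items():
    a=cv2.cvtColor(cv2.imread(f'pics/{n}0.png'),cv2.COLOR_BGR2RGB)[y0:y1,x0:x1]; f=cam(n); b=np.asarray(f['pixels'])[y0:y1,x0:x1]; save(f,f'pics/{n}_end.png')
    print(n,'absdiff',np.abs(a.astype(int)-b).mean().round(2))
    for lab,lo,hi in (('blue',(100,150,60),(125,255,255)),('handle',(0,0,170),(179,45,255))):
        for q in (a,b):
            m=cv2.inRange(cv2.cvtColor(np.ascontiguousarray(q),cv2.COLOR_RGB2HSV),lo,hi); ys,xs=np.nonzero(m); print(lab,len(xs),xs.min(),xs.mean().round(2),ys.min(),ys.mean().round(2))
    p=cv2.phaseCorrelate(cv2.cvtColor(a,cv2.COLOR_RGB2GRAY).astype(np.float32),cv2.cvtColor(np.ascontiguousarray(b),cv2.COLOR_RGB2GRAY).astype(np.float32)); print('shift',p)
```

```text
{'clock': 47.033, 'qpos': [0.435, 0.224, 1.888, 0.002, 1.028, 0.491], 'eef_pos': [470.615, 221.006, 200.146], 'tcp_rot': [-3.141, -0.002, 1.513], 'contact_force': [-0.061, 0.082, 0.682], 'opening': 0.3, 'grasp_force': 0.0}
scene absdiff 2.59
blue 859 10 32.11 9 43.2
blue 875 11 32.05 9 43.35
handle 917 0 12.73 0 54.19
handle 939 0 13.05 0 54.08
shift ((0.08261317263529833, 0.04034749990364617), 0.9973106943898731)
side absdiff 4.18
blue 367 17 25.16 0 27.77
blue 368 17 25.14 0 27.76
handle 834 0 10.74 0 37.19
handle 803 0 11.09 0 37.84
shift ((0.061908691541965766, 0.05999399447552278), 0.8978279215097428)
```

```bash
python3 -c "
from rig import r
print(r.sign_off())"
```

```text
the job is handed in; nothing more can be done
None
```

The job is handed in: all five dies were seated in pockets of their own size, and the drawer is home and down behind its stop, matching its starting camera images to within 0.1 pixel. The die stock, tape measure and masking tape were left alone; no verdict came back.

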